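Prop the colour meter's catch and take its cassette to the scale

ROBOT

A 6-joint arm with a two-finger parallel gripper is mounted at the origin on a cart in front of the work surface, level with it; the furniture and walls round the work are solid. World frame = base frame: x ahead of the robot, y to its left, z up, the work surface at z = 0. Lengths are in mm, angles in rad, forces in N, time in s.
With the tool pointing down it reaches from about 300 to 825 mm from the base axis. Payload 5.4 kg.
Tool frame: the origin (TCP) lies midway between the tips of the shut fingers; the grasp point (between the pads) lies 19 mm behind it (ctrl.tcp_to_grasp is the distance from the TCP to the grasp point, in mm); y points along the fingers, x is the direction in which the jaws open and shut, and the axes are right-handed (so a half turn about y gives the same grasp; the last joint's range is limited). The gripper opens to 92 mm and grips with 3 to 60 N. Pads are 20 mm wide; open, the fingers measure 128 mm over their backs; the gripper's body (75 mm by 189 mm) begins 69 mm behind the grasp point.
Start: joints at [-1.378, 0.158, 1.597, -0, 1.386, -0.21], TCP at [225.373, -528.974, 214.601] pointing down, gripper open.
Joint ranges: [-2.91, 2.91], [-0.94, 2.29], [0.18, 2.7], [-1.29, 4.43], [0.17, 2.64], [-3, 3]. Speed limits (rad/s): [2.57, 2.57, 3.14, 3.14, 3.14, 3.14].

INTERFACE

Orientations are given as a rotation vector (axis times angle).
In Python, from workcell import ctrl gives the robot as it stands.
- The arm moves only by the tool move_arm, never from a script. Its arguments are lists of equal length, an entry for each row: "delta_pos": the shift along the tool's x, y, z as a fraction of full scale, a list of three; "angular": the turn, a rotation vector about the tool's x, y, z as a fraction of full scale, a list of three; "fingers": the finger opening in mm, from 0 to 91.9. In form: {"delta_pos": [[x, y, z], ...], "angular": [[rx, ry, rz], ...], "fingers": [fingers, ...]}. A call has 1 to 12 rows; each row is the pose to reach, as a shift and turn from the pose measured when the call began, along the tool's axes at that moment; what a row does not reach only later rows make up. Full scale, the value 1, is 25 cm for a shift and pi/4 rad for a turn. A row lasts 1/10 s, in which the tool goes at most 50 mm and 8.59 degrees, less where a joint would pass 70% of its speed; a pose out of reach is approached as far as the arm can. A call with a number of a shift or a turn outside -1 to 1 is refused whole. A call with a gripper value outside its range is refused whole. The fingers move at their own pace and stop on an object; "grip_force" is the grip in N (left out, the last holds). Time passes only in rows, so rows that repeat a pose let the fingers close. It gives the time, the measured TCP pose, the force and the opening at its end, in the units of the state.
- ctrl.observe(): the state, without advancing time (a new reading comes with each control period).
- ctrl.get_image(name): name is "scene" or "top" or "wrist"; returns a dict with "img" (384x512x3 uint8, red, green, blue), "camera_matrix" (3x3 intrinsics, pixels), "eye" and "attitude" of the camera in the world. Camera axes: x right, y down, z forward; pixel columns grow to the right and rows downward; lengths in mm; the calibration is good to about 2 mm. The wrist camera is an equidistant fisheye: a pixel r from the principal point sees the ray r / f radians off the axis. A picture is of the moment at which its call begins. There is no depth.
- ctrl.hand_in(): hands the job in, once; it reports no verdict.
The state is a dict: "time_s": time; "joint_pos": joint angles; "dq": joint speeds; "joint_torque": joint torques, N m; "tool_pos": TCP position; "ee_rot": TCP orientation; "force": force on the tool from outside, world axes, zero at the start; "wrist_torque": the same for the moment, N m; "finger_gap": opening from 0.0 (shut) to 1.0 (fully open).
Only numpy, scipy, OpenCV 4.12 (cv2) and the standard library are available. Lean on these libraries where they do the work, as an engineer would, in place of code of your own. Each camera call takes 0.05 s, during which the arm holds its last target.

TASK

Push the wooden wedge, thin end first, under the roller of the colour meter's sprung catch until the roller stands on the flat top, and leave it there so that the wedge alone holds the catch open. Then pull the cassette by its orange tab along the counter until it is clear of the meter, and let go of it. Take it again by its black body (never lift it by the tab), set it down flat in the middle of the scale's pan without dropping it, and do not knock the glass or the nearer bowl about.

Things in the scene. Friction and masses are not known exactly. Their poses are not given: they have to be found in the camera images.
- meter: Roast-colour meter: grey box 112 x 112 mm, 67 mm high, fixed. Origin at counter level in the middle of its front face; +x points into its bay, away from the robot (yaw within 0.25 rad), +y to its left, z up. The bay is a roofed tunnel 52 mm wide (y -26 to 26), 44 mm high, 88 mm deep, its floor the counter; only the cassette's tab sticks out. The catch is on its left side.
- catch (a joint): Sprung steel catch: 0 = shut (down), at most 0.35 rad lifted, about 0.165 to 0.17 on the wedge's flat top. Hinge axis along the meter's y at x = 103, z = 34 mm; its arm runs forward at y = 95 mm to the roller. The spring presses down at the roller with about 3 N shut, 5 N propped, and shuts the catch when nothing holds it.
- bar (a point): End of the catch's cross bar, in front of the mouth: the steel bar (in the meter's frame x -10 to -3, y 8 to 95 mm; z 30 to 42 mm when shut) crosses the mouth's left half and blocks the top 10 mm of the cassette's front. It rises with the roller, about 18 mm when propped.
- roller (a point): Centre of the free-turning brass roller (16 mm diameter, 14 mm wide, axis along the meter's y) at the catch's front end. Shut: at x = -18, y = 95, z = 22 mm in the meter's frame, its underside 14 mm above the counter. The counter is free in front of it and under the arm.
- wedge: Loose beech wedge 120 x 24 mm, 0.11 kg. Origin in the middle of its underside, +x to the thin end, z up. Slope from 5 mm high at x = 60 to 34 mm at x = 7 mm; flat top from there to x = -28 mm; then the grip block. Pushed along the counter in the meter's +x, centred on y = 95 mm, it lifts the roller with under 10 N, and stays put once the roller is on the flat top.
- wedge_grip (a point): Centre of the wedge's upright grip block, 36 mm above its underside and at x = -44 mm: 32 mm (x) by 24 mm (y), 52 mm high; hold it across y. Its front face is a stop for the roller.
- cassette: Loose sample cassette: black body 80 (x) x 48 (y) x 40 (z) mm with aluminium lid, 0.14 to 0.28 kg. Origin in the middle of the body's underside; axes as the meter's when in the bay, origin 41 to 44 mm inside the mouth. Slides on the counter. Clear of meter and catch once its origin is over 60 mm in front of the mouth.
- tab (a point): Middle of the gripping part of the cassette's orange pull tab, 76 mm in front (-x) of its origin, 25 mm above its underside. The tab is an upright rib 10 mm thick (y), from x = -40 to -94 mm, z = 4 to 34 mm.
- scale: Flat grey scale, 200 (x) x 150 (y) x 29 (z) mm, fixed where it stands. Origin in the middle of its underside; display at its -x end.
- pan (a point): Middle of the top of the scale's square steel pan (128 x 128 mm), 29 mm above the counter, 26 mm in +x from the scale's origin.
- glass: Bystander: loose water glass, 80 mm wide, 91 mm high, behind and to the right; origin under its centre.
- bowl_a: Bystander: the nearer of two white bowls, loose, 92 mm wide, 62 mm high, behind and to the left; origin under its centre.
Things that resemble listed ones, but are neither listed nor needed, are in the scene too. Several things have the shape of the wedge; the one meant has the colours described above.

How it is judged:
By the outcome, as a careful person would: the job done as asked, in the order asked, and still so for the second after the job is handed in, with the robot touching nothing.
It also fails if it takes over 72 s, if anything falls off the work surface, if the arm or the gripper's body presses on something with over 40 N, if the wrist force passes 120 N, or if a joint passes its speed limit or range.

## Working session

There is one attempt and no reset: what is moved stays moved. The work goes in short steps, Python scripts to look and compute and a tool call to move; the robot and the scene stay as the last step left them, time stands still between calls to the robot, and variables do not carry over. Pictures are saved under pics/ and viewed, and the job is handed in when it is done.

Besides the shell and the picture viewer there is one more tool, called by a JSON object that holds its "op" and its "data". move_arm: Moves the arm, as the interface text tells. Its arguments: {"type":"object","properties":{"delta_pos":{"type":"array","items":{"type":"array","items":{"type":"number"}}},"angular":{"type":"array","items":{"type":"array","items":{"type":"number"}}},"fingers":{"type":"array","items":{"type":"number"}},"grip_force":{"type":"number"}},"required":["delta_pos","angular","fingers"]}

```bash
ls; mkdir -p pics; python3 - <<'E'
from workcell import ctrl
import cv2
print(ctrl.observe())
for n in ["scene","top","wrist"]:
    d=ctrl.get_image(n); print(n,d["camera_matrix"],d["eye"],d["attitude"])
    cv2.imwrite(f"pics/{n}0.png",cv2.resize(d["img"][:,:,::-1],(800,600),interpolation=cv2.INTER_CUBIC))
    cv2.imwrite(f"pics/raw_{n}0.png",d["img"][:,:,::-1])
E
```

```text
pics
{'time_s': 0.0, 'joint_pos': array([-1.37810178e+00,  1.59078239e-01,  1.59819257e+00, -7.25885776e-06,
        1.38623995e+00, -2.10124946e-01]), 'dq': array([-0.00024492, -0.00058561,  0.0002585 , -0.00025317,  0.00053968,
        0.00114024]), 'joint_torque': array([ 6.48986152e-04, -3.85577989e+01, -3.22106409e+01,  7.01493630e-02,
        3.80139810e-02, -1.51468698e-04]), 'tool_pos': array([ 225.25021978, -528.36181507,  213.62241545]), 'ee_rot': array([-1.37186427,  0.90849335, -0.9062724 ]), 'force': array([ 0.38978752, -0.52586409,  0.02521065]), 'wrist_torque': array([-0.00037049,  0.00989417, -0.03502898]), 'finger_gap': 0.9976084955123923}
scene [[471.43279654   0.         254.43150744]
 [  0.         471.43279654 192.66793569]
 [  0.           0.           1.        ]] [ -206.06068491 -1616.3968986    792.37112034] [-1.93967755  0.52600904 -0.3088951 ]
top [[423.3889882    0.         249.57392141]
 [  0.         423.3889882  189.14439196]
 [  0.           0.           1.        ]] [ 166.55241397 -182.65888353 1855.73111481] [-2.1640009   2.05565195 -0.22154076]
wrist [[297.31863964   0.         254.23185645]
 [  0.         297.31863964 192.77329392]
 [  0.           0.           1.        ]] [ 299.75066366 -496.33624749  384.31154892] [ 2.41087888 -1.59385705 -0.23642688]
```

View pics/scene0.png

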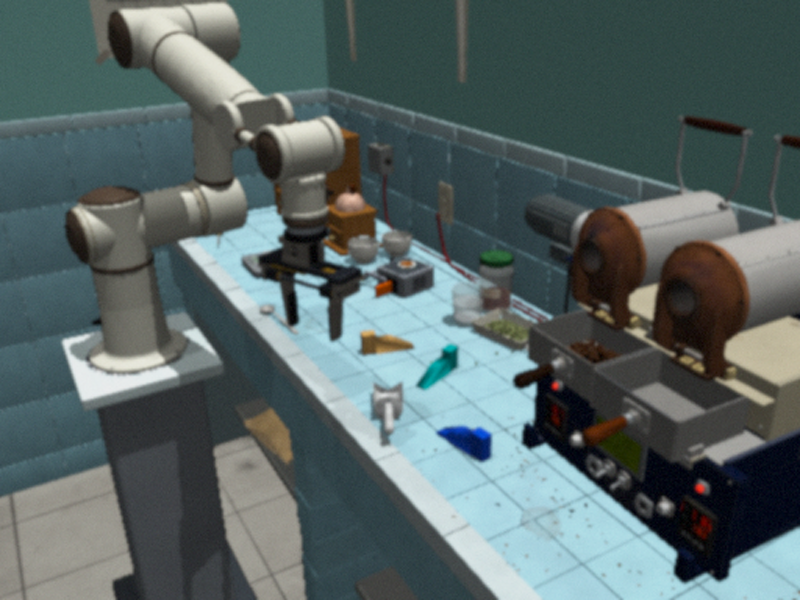

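View pics/top0.png

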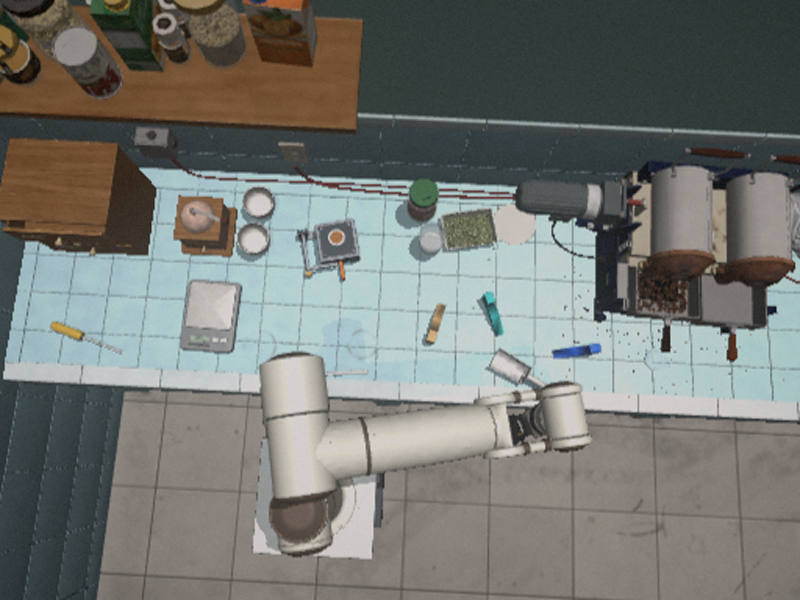

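View pics/wrist0.png

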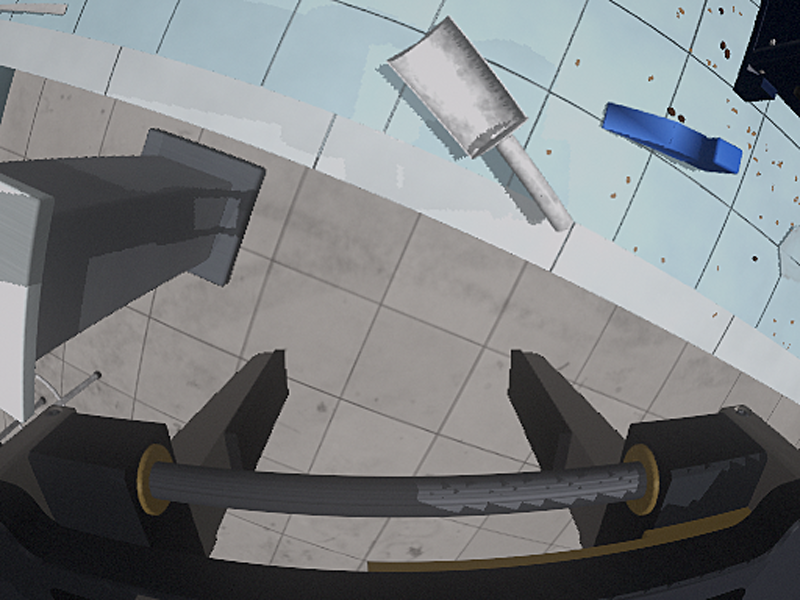

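```bash
python3 - <<'E'
from workcell import ctrl
from scipy.spatial.transform import Rotation as R
print(ctrl.tcp_to_grasp)
o=ctrl.observe();print(R.from_rotvec(o["ee_rot"]).as_matrix().round(3))
for n in ["scene","top","wrist"]:
    d=ctrl.get_image(n); print(R.from_rotvec(d["attitude"]).as_matrix().round(3))
E
```

```text
18.700000000000003
[[ 0.392 -0.     0.92 ]
 [-0.92   0.001  0.392]
 [-0.001 -1.     0.   ]]
[[ 0.87  -0.221  0.441]
 [-0.493 -0.349  0.797]
 [-0.022 -0.911 -0.413]]
[[ 0.051 -0.977  0.208]
 [-0.999 -0.051  0.006]
 [ 0.005 -0.208 -0.978]]
[[ 0.391 -0.881 -0.265]
 [-0.92  -0.375 -0.112]
 [-0.001  0.288 -0.958]]
```

```bash
cat > h.py <<'E'
from workcell import ctrl
import numpy as np, cv2
from scipy.spatial.transform import Rotation as R
def snap(n,tag):
    d=ctrl.get_image(n); np.save(f"pics/{tag}.npy",d,allow_pickle=True)
    cv2.imwrite(f"pics/raw_{tag}.png",d["img"][:,:,::-1]); return d
def load(tag): return np.load(f"pics/{tag}.npy",allow_pickle=True).item()
def crop(tag,u0,v0,w,s):
    d=load(tag); h=int(w*.75); im=d["img"][v0:v0+h,u0:u0+w,::-1]
    im=cv2.resize(im,(im.shape[1]*s,im.shape[0]*s),interpolation=cv2.INTER_CUBIC)
    cv2.imwrite(f"pics/{tag}_c{u0}_{v0}_{w}.png",im); return im.shape
def ray(d,u,v,fish):
    K=d["camera_matrix"]; x=(u-K[0,2])/K[0,0]; y=(v-K[1,2])/K[1,1]
    if fish:
        r=np.hypot(x,y); s=np.sin(r)/r if r>1e-9 else 1; p=np.array([x*s,y*s,np.cos(r)])
    else: p=np.array([x,y,1.]); p/=np.linalg.norm(p)
    return np.array(d["eye"]),R.from_rotvec(d["attitude"]).as_matrix()@p
def atz(tag,u,v,z):
    d=load(tag); e,r=ray(d,u,v,'w' == tag[0]); t=(z-e[2])/r[2]; return e+t*r
def proj(tag,P):
    d=load(tag); K=d["camera_matrix"]; p=R.from_rotvec(d["attitude"]).as_matrix().T@(np.array(P)-d["eye"])
    if tag[0]=='w':
        h=np.hypot(p[0],p[1]); a=np.arctan2(h,p[2]); q=p[:2]/h*a
    else: q=p[:2]/p[2]
    return K[0,0]*q+K[:2,2]
def tri(obs):
    A=np.zeros((3,3));b=np.zeros(3);L=[]
    for t,u,v in obs:
        e,r=ray(load(t),u,v,t[0]=='w'); M=np.eye(3)-np.outer(r,r); A+=M;b+=M@e;L.append((M,e))
    X=np.linalg.solve(A,b); return X,[np.linalg.norm(M@(X-e)) for M,e in L]
def toolrel(goal,yawx=None):
    """move to tcp goal; yawx = world dir angle of tool x axis. gives delta fractions"""
    o=ctrl.observe(); M=R.from_rotvec(o["ee_rot"]).as_matrix()
    d=M.T@(np.array(goal)-o["tool_pos"])/250
    if yawx is None: G=M
    else:
        c,s=np.cos(yawx),np.sin(yawx); x=np.array([c,s,0]);y=np.array([0,0,-1.]);G=np.c_[x,y,np.cross(x,y)]
    a=R.from_matrix(M.T@G).as_rotvec()/(np.pi/4)
    return d.round(4),a.round(4)
def st():
    o=ctrl.observe(); M=R.from_rotvec(o["ee_rot"]).as_matrix()
    print("t",o["time_s"],"pos",o["tool_pos"].round(1),"yawx",np.arctan2(M[1,0],M[0,0]).round(4),"tooly",M[:,1].round(3),"F",o["force"].round(1),"gap",o["finger_gap"],"q",o["joint_pos"].round(2))
E
python3 - <<'E'
from h import *
d=snap("top","t0"); snap("scene","s0")
print(crop("t0",170,120,160,5)); print(crop("t0",100,160,160,5))
for n,(u,v) in dict(wed=(436,323),tab=(342,270),scale=(211,315),meter=(337,243),glass=(430,238),bowl=(253,240)).items(): print(n,atz("t0",u*.64,v*.64,20))
E
```

```text
(600, 800, 3)
(600, 800, 3)
wed [ 485.09927992 -304.82445313   20.        ]
tab [624.73225946 -30.70310125  20.        ]
scale [475.19739895 328.93548327  20.        ]
meter [704.10937997 -11.01288987  20.        ]
glass [ 733.15146735 -278.43894903   20.        ]
bowl [700.43815432 231.57933443  20.        ]
```

View pics/t0_c170_120_160.png

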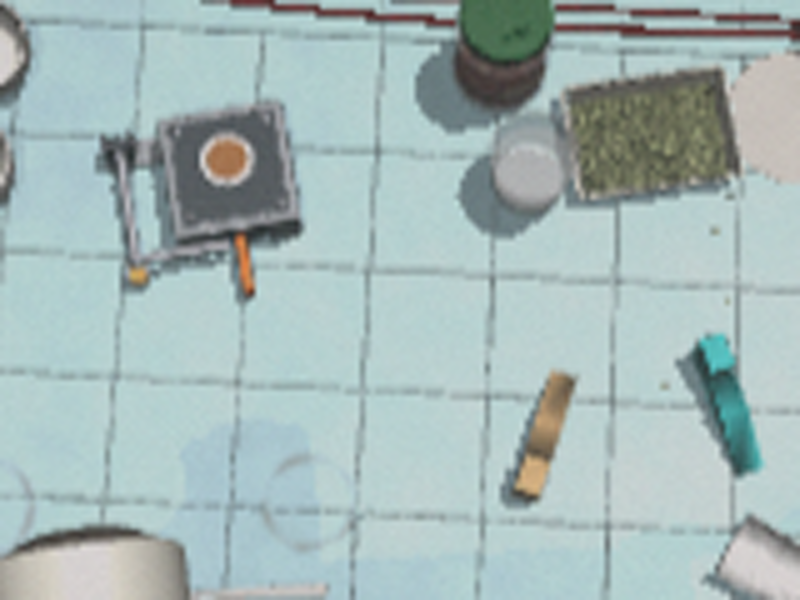

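```bash
python3 - <<'E'
from h import *
a=atz("t0",170+530/5,120+475/5,62);b=atz("t0",170+566/5,120+376/5,5)
print(a,b,np.arctan2(*(b-a)[[1,0]]))
st()
print(toolrel([420,-290,230],-np.pi/2))
E
```

```text
[ 441.26707693 -290.34398196   62.        ] [ 540.67098426 -322.45545558    5.        ] -0.3124584485084538
t 0.4 pos [ 225.4 -528.9  214.5] yawx -1.168 tooly [-0.  0. -1.] F [ 0.4 -0.8 -1.1] gap 1.0026444977562219 q [-1.38  0.16  1.6   0.    1.39 -0.21]
(array([-0.574 , -0.0619,  1.0909]), array([-0.000e+00,  5.128e-01, -3.000e-04]))
```

{"op": "move_arm", "data": {"delta_pos": [[-0.55, -0.06, 0.98], [-0.55, -0.06, 0.98], [-0.55, -0.06, 0.98], [-0.55, -0.06, 0.98], [-0.55, -0.06, 0.98], [-0.55, -0.06, 0.98], [-0.55, -0.06, 0.98], [-0.55, -0.06, 0.98], [-0.55, -0.06, 0.98]], "angular": [[0, 0.51, 0], [0, 0.51, 0], [0, 0.51, 0], [0, 0.51, 0], [0, 0.51, 0], [0, 0.51, 0], [0, 0.51, 0], [0, 0.51, 0], [0, 0.51, 0]], "fingers": [90, 90, 90, 90, 90, 90, 90, 90, 90]}}

```text
time_s: 1.3
tool_pos: [396.3, -307.2, 229.4]
ee_rot: [-1.21, 1.209, -1.208]
force: [-0.5, 0.5, -0.0]
finger_gap: 0.982
```

```bash
python3 - <<'E'
from h import *
st(); snap("wrist","w1"); print(crop("w1",0,0,512,1)); st()
im=cv2.imread("pics/raw_w1.png"); cv2.imwrite("pics/w1.png",cv2.resize(im,(800,600),interpolation=cv2.INTER_CUBIC))
E
```

```text
t 1.3 pos [ 396.3 -307.2  229.4] yawx -1.5696 tooly [-0.  0. -1.] F [-0.5  0.5 -0. ] gap 0.9818509307971373 q [-0.9  -0.05  1.78 -0.    1.41  0.67]
(384, 512, 3)
t 1.35 pos [ 396.2 -307.3  229.4] yawx -1.5702 tooly [-0.  0. -1.] F [ 1.1 -0.2  0.1] gap 0.9787074951199135 q [-0.9  -0.04  1.78 -0.    1.41  0.67]
```

View pics/w1.png

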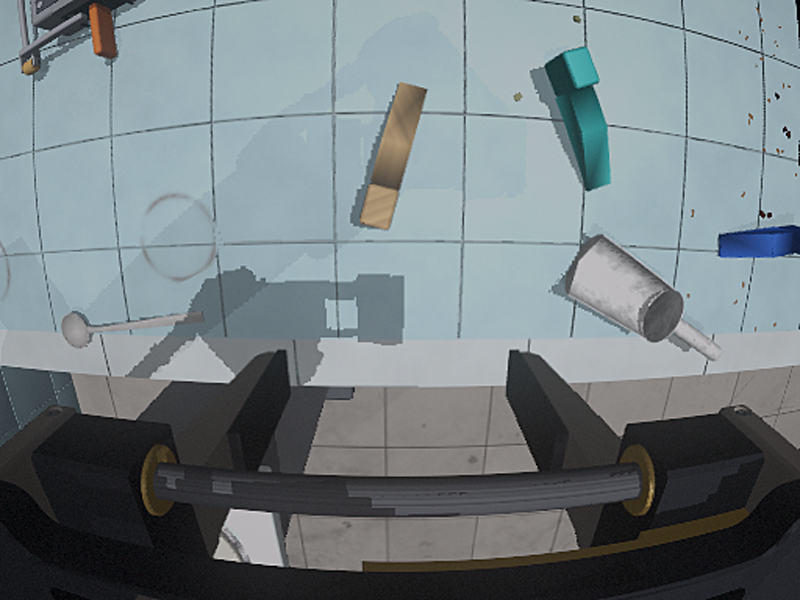

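```bash
python3 - <<'E'
from h import *
print(crop("w1",210,45,80,10),crop("w1",210,95,80,10))
E
```

```text
(600, 800, 3) (600, 800, 3)
```

View pics/w1_c210_95_80.png

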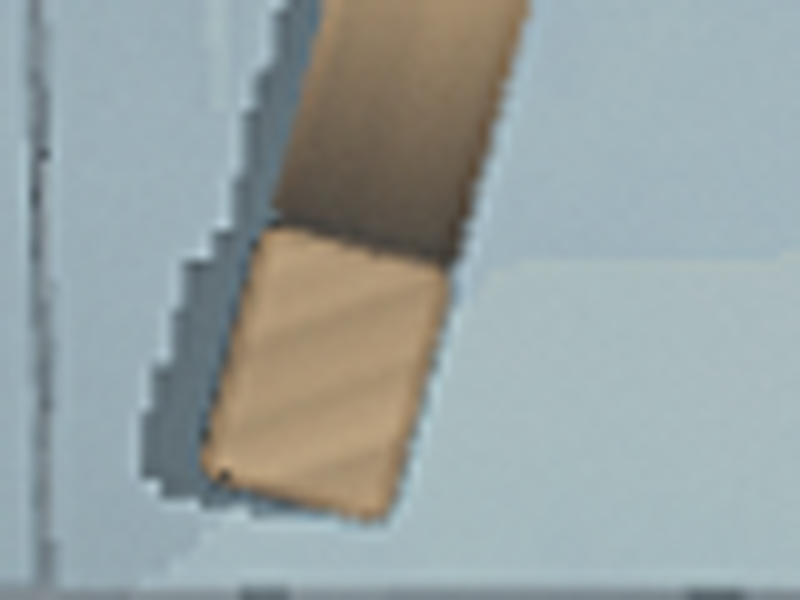

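View pics/w1_c210_45_80.png

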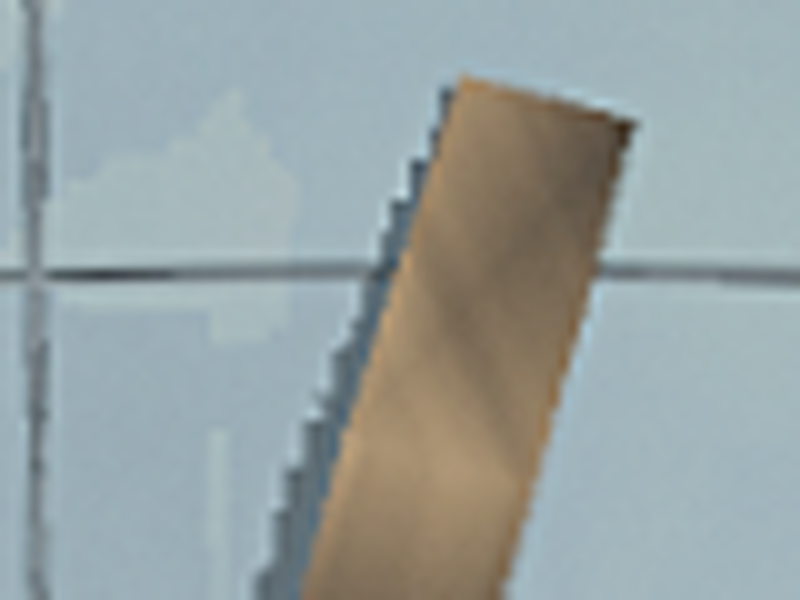

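```bash
python3 - <<'E'
from h import *
P=[atz("w1",210-.45+u/10,95-.45+v/10,62) for u,v in [(265,228),(450,265),(385,520),(205,470)]]
T=[atz("w1",210-.45+u/10,45-.45+v/10,5) for u,v in [(458,76),(636,122)]]
P=np.array(P);T=np.array(T);print(P,T)
print("size",np.linalg.norm(P[0]-P[1]),np.linalg.norm(P[1]-P[2]),np.linalg.norm(P[0]-P[3]))
c=P.mean(0);t=T.mean(0);d=t-c;h=np.arctan2(d[1],d[0]);print(c,t,np.hypot(*d[:2]),h)
# triangulate with top view block centre
print(tri([("w1",210-.45+327/10,95-.45+371/10),("t0",170+533/5-.4,120+475/5-.4)]))
g=[c[0],c[1],120]
print(toolrel(g,h-np.pi/2))
E
```

```text
[[ 464.298368   -286.11603327   62.        ]
 [ 459.99120486 -306.96201405   62.        ]
 [ 430.73420354 -299.55589157   62.        ]
 [ 436.62192045 -279.01047149   62.        ]] [[ 549.40007352 -308.00048786    5.        ]
 [ 543.35701775 -331.17865108    5.        ]]
size 21.286300029390894 30.17984056796336 28.574022411196108
[ 447.91142421 -292.91110259   62.        ] [ 546.37854563 -319.58956947    5.        ] 102.01722695610168 -0.26458572295412197
(array([ 446.14798861, -292.28448658,   41.98029225]), [np.float64(0.06456569933637736), np.float64(0.064565699336434)])
(array([-0.0575,  0.4374,  0.2072]), array([ 5.000e-04,  3.377e-01, -1.000e-04]))
```

{"op": "move_arm", "data": {"delta_pos": [[-0.058, 0.2, 0.207], [-0.058, 0.437, 0.207], [-0.058, 0.437, 0.207], [-0.058, 0.437, 0.207], [-0.058, 0.437, 0.207], [-0.058, 0.437, 0.207]], "angular": [[0, 0.338, 0], [0, 0.338, 0], [0, 0.338, 0], [0, 0.338, 0], [0, 0.338, 0], [0, 0.338, 0]], "fingers": [90, 80, 60, 60, 60, 60]}}

```text
time_s: 1.95
tool_pos: [448.5, -294.7, 122.5]
ee_rot: [-1.071, 1.399, -1.406]
force: [-0.3, 0.5, 0.4]
finger_gap: 0.655
```

```bash
python3 - <<'E'
from h import *
st(); snap("wrist","w2")
im=cv2.imread("pics/raw_w2.png"); cv2.imwrite("pics/w2.png",cv2.resize(im,(800,600),interpolation=cv2.INTER_CUBIC))
print(toolrel([447.9,-292.9,23],-.265-np.pi/2))
E
```

```text
t 1.95 pos [ 448.5 -294.7  122.5] yawx -1.8367 tooly [ 0.002 -0.003 -1.   ] F [-0.3  0.5  0.4] gap 0.6549188730998368 q [-0.81  0.15  1.8  -0.    1.19  1.03]
(array([-0.0067,  0.3984, -0.0057]), array([-0.0041, -0.0011,  0.0029]))
```

View pics/w2.png

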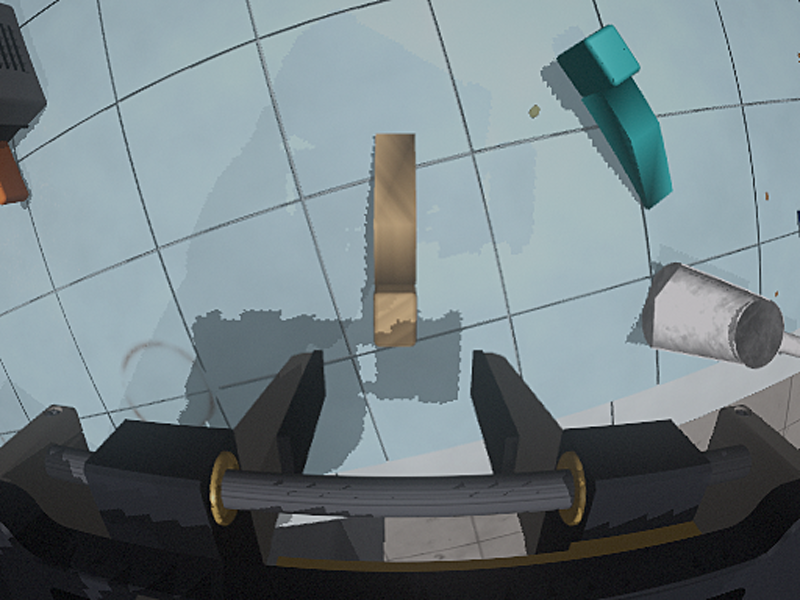

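```bash
python3 - <<'E'
from h import *
A=[(265,228),(450,265),(385,520),(205,470)];B=[(374,290),(416,290),(414,346),(374,346)]
P=[]
for a,b in zip(A,B):
    x=tri([("w1",210-.45+a[0]/10,95-.45+a[1]/10),("w2",b[0]*.64-.2,b[1]*.64-.2)]);print(x);P.append(x[0])
P=np.array(P);print(P.mean(0))
C=np.array([atz("w2",b[0]*.64-.2,b[1]*.64-.2,62) for b in B]);print(C,C.mean(0))
t=np.array([atz("w2",b[0]*.64-.2,b[1]*.64-.2,5) for b in [(376,134),(415,134)]]).mean(0);d=t-C.mean(0);print(t,np.arctan2(d[1],d[0]))
E
```

```text
(array([ 463.46368372, -284.77687308,   40.17709962]), [np.float64(0.01629964991379852), np.float64(0.016299649913814145)])
(array([ 459.17267579, -307.41025764,   47.17756883]), [np.float64(0.4368994660250138), np.float64(0.4368994660250299)])
(array([ 429.4825969 , -299.06802091,   52.53978684]), [np.float64(0.2949598794857837), np.float64(0.2949598794858289)])
(array([ 435.7630076 , -277.87887994,   53.76516062]), [np.float64(0.4772033748809079), np.float64(0.47720337488087)])
[ 446.970491   -292.28350789   48.41490398]
[[ 468.87389183 -287.37492299   62.        ]
 [ 463.15082693 -308.27854597   62.        ]
 [ 433.33196054 -299.41812489   62.        ]
 [ 438.99360858 -278.71298547   62.        ]] [ 451.08757197 -293.44614483   62.        ]
[ 546.31215523 -319.95390674    5.        ] -0.27149748835923565
```

{"op": "move_arm", "data": {"delta_pos": [[-0.006, 0.2, -0.002], [-0.006, 0.35, -0.002], [-0.006, 0.417, -0.002], [-0.006, 0.417, -0.002], [-0.006, 0.417, -0.002], [-0.006, 0.417, -0.002], [-0.006, 0.417, -0.002], [-0.006, 0.417, -0.002]], "angular": [[-0.003, -0.003, 0.003], [-0.003, -0.003, 0.003], [-0.003, -0.003, 0.003], [-0.003, -0.003, 0.003], [-0.003, -0.003, 0.003], [-0.003, -0.003, 0.003], [-0.003, -0.003, 0.003], [-0.003, -0.003, 0.003]], "fingers": [60, 60, 60, 40, 20, 10, 10, 10], "grip_force": 30}}

```text
time_s: 2.8
tool_pos: [449.6, -294.1, 19.8]
ee_rot: [-1.072, 1.398, -1.403]
force: [-0.7, -0.9, 4.6]
finger_gap: 0.258
```

```bash
python3 - <<'E'
from h import *
st(); snap("wrist","w3")
im=cv2.imread("pics/raw_w3.png"); cv2.imwrite("pics/w3.png",cv2.resize(im,(800,600),interpolation=cv2.INTER_CUBIC))
E
```

```text
t 2.8 pos [ 449.6 -294.1   19.8] yawx -1.8342 tooly [ 0.003 -0.002 -1.   ] F [-0.7 -0.9  4.6] gap 0.2578297000411171 q [-0.8   0.3   1.85  0.    0.99  1.03]
```

View pics/w3.png

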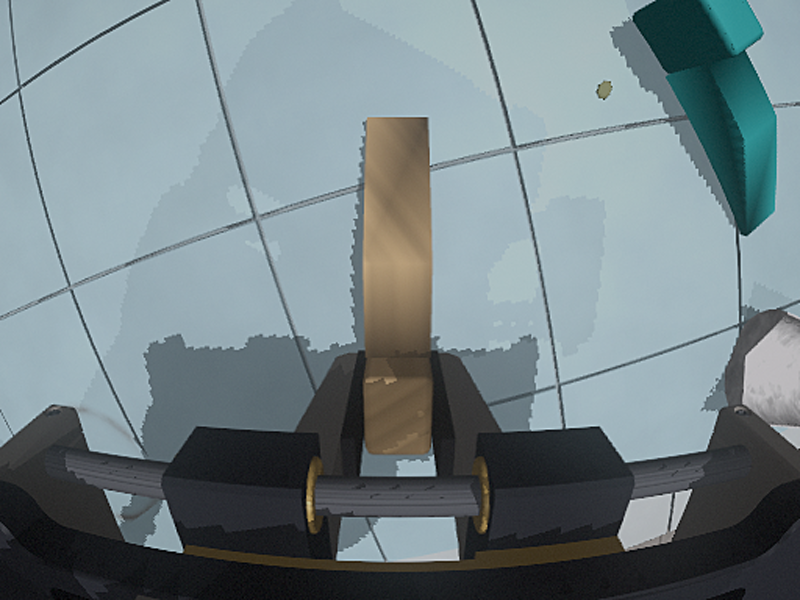

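```bash
python3 - <<'E'
from h import *
t=np.array([atz("w3",b[0]*.64-.2,b[1]*.64-.2,5) for b in [(366,117),(428.5,117)]]);print(t,np.linalg.norm(t[0]-t[1]));t=t.mean(0)
o=ctrl.observe();h=-1.8342+np.pi/2;f=np.array([np.cos(h),np.sin(h)]);l=np.array([-f[1],f[0]])
d=(t-o["tool_pos"])[:2];print(d@f,d@l)
# next: lift, go to look pose in front of meter
print(toolrel([450,60,180],-np.pi/2))
E
```

```text
[[ 549.99961868 -308.05568985    5.        ]
 [ 543.6077518  -331.69936029    5.        ]] 24.49242973243458
100.57953883585473 0.4368938037054853
(array([-1.3673, -0.6435, -0.3653]), array([-0.0036, -0.3354,  0.0019]))
```

{"op": "move_arm", "data": {"delta_pos": [[0, -0.2, 0], [-0.1, -0.5, 0], [-0.3, -0.6, 0], [-0.5, -0.6, 0], [-0.7, -0.6, 0], [-0.9, -0.6, -0.1], [-1, -0.6, -0.2], [-1, -0.6, -0.2], [-1, -0.6, -0.2], [-1, -0.6, -0.2]], "angular": [[0, 0, 0], [0, 0, 0], [0, -0.1, 0], [0, -0.2, 0], [0, -0.335, 0], [0, -0.335, 0], [0, -0.335, 0], [0, -0.335, 0], [0, -0.335, 0], [0, -0.335, 0]], "fingers": [10, 10, 10, 10, 10, 10, 10, 10, 10, 10]}}

```text
time_s: 3.85
tool_pos: [466.4, -40.4, 169.5]
ee_rot: [-1.209, 1.206, -1.213]
force: [1.0, -0.1, -0.2]
finger_gap: 0.26
```

```bash
python3 - <<'E'
from h import *
st(); snap("wrist","w4")
im=cv2.imread("pics/raw_w4.png"); cv2.imwrite("pics/w4.png",cv2.resize(im,(800,600),interpolation=cv2.INTER_CUBIC))
print(toolrel([500,60,190],-np.pi/2))
E
```

```text
t 3.85 pos [466.4 -40.4 169.5] yawx -1.5713 tooly [ 0.003 -0.003 -1.   ] F [ 1.  -0.1 -0.2] gap 0.26038782847031267 q [-0.34 -0.09  1.94 -0.    1.28  1.23]
(array([-0.403 , -0.0825,  0.1337]), array([-0.004 , -0.0018,  0.0033]))
```

View pics/w4.png

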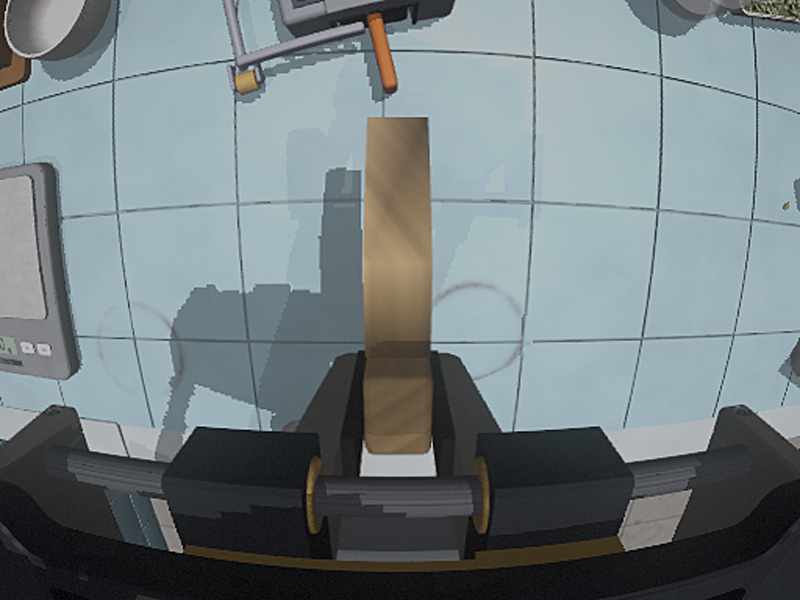

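{"op": "move_arm", "data": {"delta_pos": [[-0.2, -0.05, 0.2], [-0.3, -0.1, 0.32], [-0.3, -0.1, 0.32], [-0.3, -0.1, 0.32], [-0.3, -0.1, 0.32]], "angular": [[0, 0, 0], [0, 0, 0], [0, 0, 0], [0, 0, 0], [0, 0, 0]], "fingers": [10, 10, 10, 10, 10]}}

```text
time_s: 4.4
tool_pos: [546.0, 32.7, 193.8]
ee_rot: [-1.209, 1.209, -1.214]
force: [-0.5, 0.1, -0.8]
finger_gap: 0.258
```

```bash
python3 - <<'E'
from h import *
st(); snap("wrist","w5")
im=cv2.imread("pics/raw_w5.png"); cv2.imwrite("pics/w5.png",cv2.resize(im,(800,600),interpolation=cv2.INTER_CUBIC))
print(crop("w4",140,0,160,5))
E
```

```text
t 4.4 pos [546.   32.7 193.8] yawx -1.5736 tooly [ 0.001 -0.003 -1.   ] F [-0.5  0.1 -0.8] gap 0.25841746947649086 q [-0.16  0.1   1.7  -0.    1.34  1.41]
(600, 800, 3)
```

View pics/w5.png

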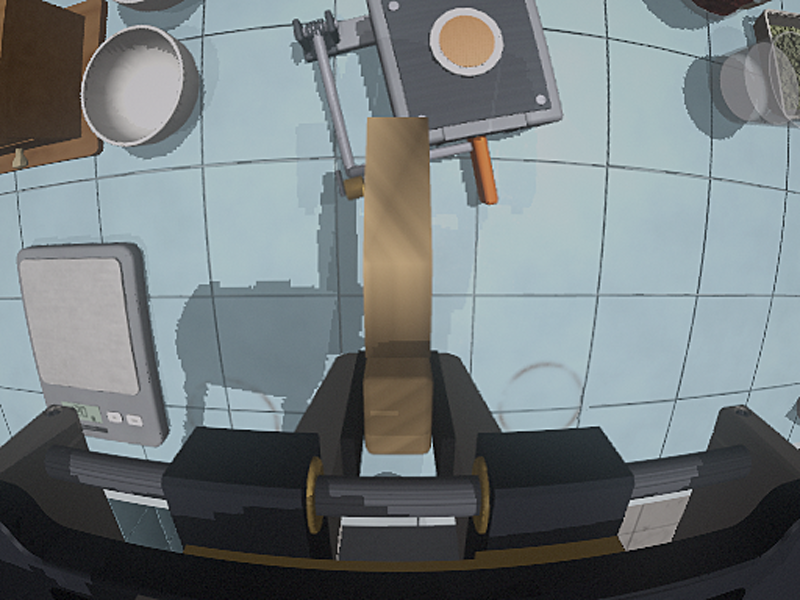

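View pics/w4_c140_0_160.png

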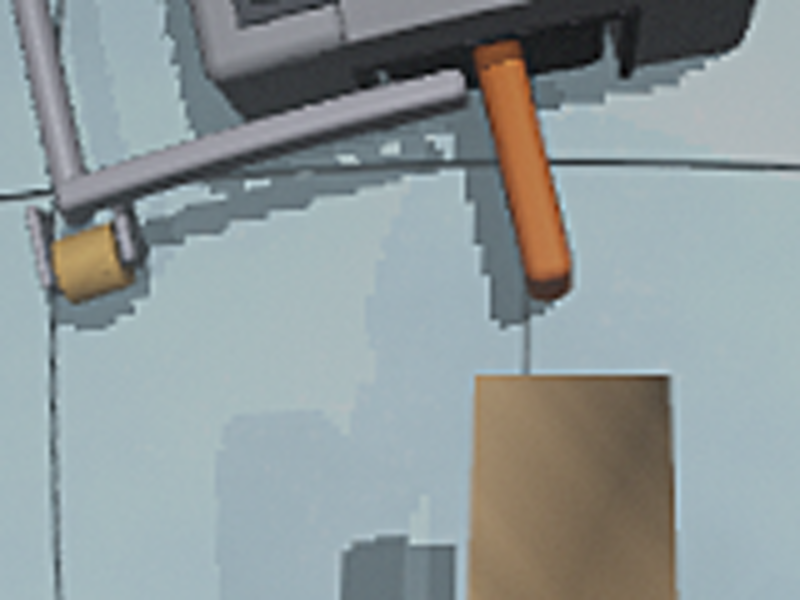

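```bash
python3 - <<'E'
from h import *
print(crop("w5",200,0,160,5)); crop("w5",205,80,120,6)
crop("s0",220,150,80,10)
E
```

```text
(600, 800, 3)
```

View pics/w5_c200_0_160.png

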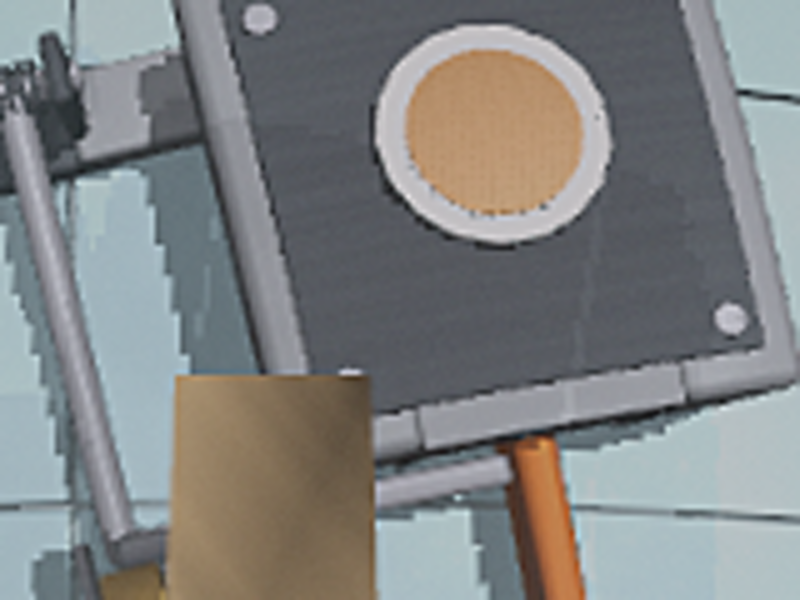

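View pics/w5_c205_80_120.png

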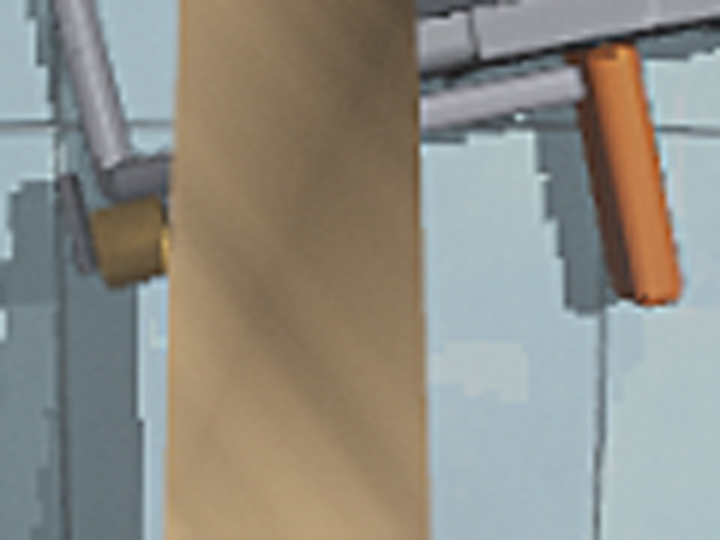

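```bash
cat >> h.py <<'E'
def c(tag,u0,v0,s,u,v): return (tag,u0+(u+.5)/s-.5,v0+(v+.5)/s-.5)
E
python3 - <<'E'
from h import *
from scipy.optimize import least_squares
bar=[c("w4",140,0,5,463,85),c("w5",200,0,5,512,468)]
tabtip=[c("w4",140,0,5,552,285),c("w5",205,80,6,660,300)]
tabroot=[c("w4",140,0,5,497,48),c("w5",200,0,5,540,442)]
for n,o in dict(bar=bar,tip=tabtip,root=tabroot).items(): print(n,tri(o))
obs=[(bar[0],(-6.5,9,40)),(bar[1],(-6.5,9,40)),(c("w4",140,0,5,94,264),(-18,95,22)),(c("w5",205,80,6,99,250),(-18,102,22)),
(c("w5",200,0,5,798,378),(0,-56,66)),(c("w4",140,0,5,550,262),('t',0,34)),(c("w5",205,80,6,657,293),('t',0,34)),(c("w4",140,0,5,500,55),('r',0,34)),(c("w5",200,0,5,540,450),('r',0,34)),
(c("w5",200,0,5,349,374),(9,45,67)),(c("w5",200,0,5,731,318),(9,-45,67))][:9]
def W(p,P):
    s,k=np.sin(p[2]),np.cos(p[2]); return np.array([p[0]+k*P[0]-s*P[1],p[1]+s*P[0]+k*P[1],P[2]])
def res(p):
    r=[]
    for o,P in obs:
        x=p[3] if P[0]=='t' else p[4] if P[0]=='r' else P[0]
        r+=list(proj(o[0],W(p,(x,)+tuple(P[1:])))-np.array(o[1:]))
    return r
f=least_squares(res,[655,-20,.18,-50,-5],loss="soft_l1")
print(f.x); print(np.array(res(f.x)).reshape(-1,2).round(2))
E
```

```text
bar (array([641.46007208, -18.71265736,  40.44198474]), [np.float64(0.4897103309200784), np.float64(0.48971033092011085)])
tip (array([600.69196457, -36.28998292,  26.6049237 ]), [np.float64(0.44491252569146367), np.float64(0.4449125256915504)])
root (array([647.79474893, -24.95439392,  43.74496781]), [np.float64(0.42410022681230425), np.float64(0.42410022681234216)])
[ 6.50155882e+02 -2.49873863e+01  2.25959222e-01 -4.77629663e+01
 -2.58311439e+00]
[[-0.64 -0.47]
 [-1.35 -0.05]
 [ 0.02 -0.09]
 [ 0.14  0.19]
 [ 3.95  0.45]
 [ 0.05  0.39]
 [ 1.06 -0.64]
 [ 0.13  1.88]
 [-0.73 -1.17]]
```

```bash
python3 - <<'E'
from h import *
L=atz(*c("w5",200,0,5,349,376),67);Rr=atz(*c("w5",200,0,5,731,318),67);B=atz(*c("w5",200,0,5,260,17),67)
print(L,Rr,B); d=L-Rr; print("yaw front",np.arctan2(-d[0],d[1]),np.hypot(*d[:2])); d=B-L; print(np.arctan2(d[1],d[0]),np.hypot(*d[:2]));print("mid", (L+Rr)/2)
# roof side edges: right edge outer and front lower edge
a=atz(*c("w5",200,0,5,715,0),67);b=atz(*c("w5",200,0,5,795,350),67);print(a,b,np.arctan2(*(a-b)[[1,0]]))
a=atz(*c("w5",200,0,5,375,460),67);b=atz(*c("w5",200,0,5,760,392),67);print(a,b,np.arctan2(-(a-b)[0],(a-b)[1]))
r=atz(*c("w4",140,0,5,94,264),22);k=atz(*c("w4",140,0,5,463,85),38);print(r,k)
E
```

```text
[658.42254479  17.63948168  67.        ] [674.07067512 -60.12943097  67.        ] [734.46289143  34.87038021  67.        ]
yaw front 0.198561807880225 79.3275977058251
0.2228387736731337 77.96818698233926
mid [666.24660995 -21.24497465  67.        ]
[744.300116   -58.49047866  67.        ] [668.53523611 -74.09252551  67.        ] 0.20308820576187156
[641.54497301  12.53075183  67.        ] [659.02282885 -66.43058176  67.        ] 0.21783477464743628
[611.2258212   63.58888637  22.        ] [641.88778378 -18.18065015  38.        ]
```

```bash
cat >> h.py <<'E'
M0=np.array([650.3,-24.8]);PSI=.213
def mw(x,y,z): 
    s,k=np.sin(PSI),np.cos(PSI); return np.array([M0[0]+k*x-s*y,M0[1]+s*x+k*y,z])
E
python3 - <<'E'
from h import *
g=mw(-153.6,95,35); print(g, toolrel(g,PSI-np.pi/2))
E
```

```text
[480.08884593  35.58313531  35.        ] (array([-0.0125,  0.6344, -0.2627]), array([-0.001 , -0.2753,  0.0038]))
```

{"op": "move_arm", "data": {"delta_pos": [[-0.012, 0.05, -0.15], [-0.012, 0.2, -0.26], [-0.012, 0.4, -0.263], [-0.012, 0.6, -0.263], [-0.012, 0.634, -0.263], [-0.012, 0.634, -0.263], [-0.012, 0.634, -0.263], [-0.012, 0.634, -0.263]], "angular": [[-0.001, -0.1, 0.004], [-0.001, -0.2, 0.004], [-0.001, -0.275, 0.004], [-0.001, -0.275, 0.004], [-0.001, -0.275, 0.004], [-0.001, -0.275, 0.004], [-0.001, -0.275, 0.004], [-0.001, -0.275, 0.004]], "fingers": [10, 10, 10, 10, 10, 10, 10, 10]}}

```text
time_s: 5.25
tool_pos: [482.6, 34.9, 37.9]
ee_rot: [-1.299, 1.047, -1.055]
force: [0.3, -0.5, -0.6]
finger_gap: 0.258
```

```bash
python3 - <<'E'
from h import *
st(); snap("wrist","w6")
im=cv2.imread("pics/raw_w6.png"); cv2.imwrite("pics/w6.png",cv2.resize(im,(800,600),interpolation=cv2.INTER_CUBIC))
crop("w6",180,0,160,5)
E
```

```text
t 5.25 pos [482.6  34.9  37.9] yawx -1.3583 tooly [ 0.005 -0.001 -1.   ] F [ 0.3 -0.5 -0.6] gap 0.2580516768758516 q [-0.18  0.14  2.    0.    1.    1.18]
```

View pics/w6.png

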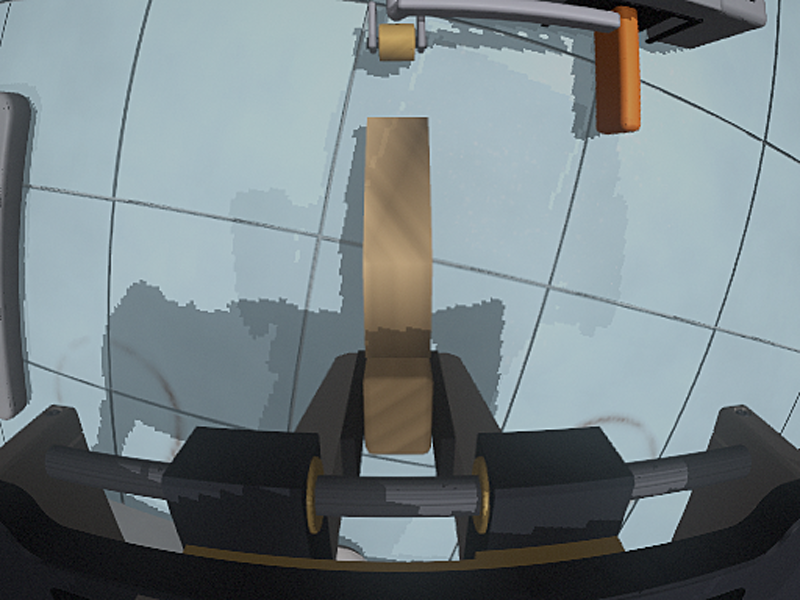

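View pics/w6_c180_0_160.png

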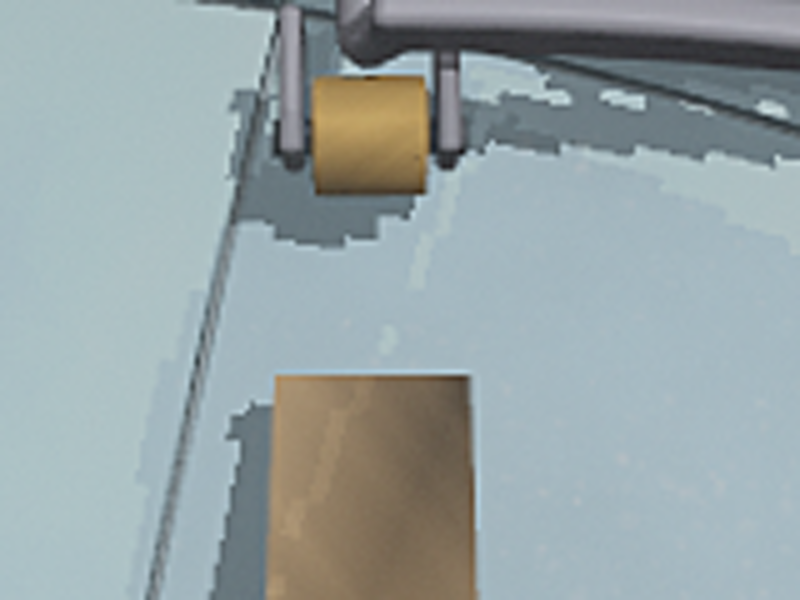

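```bash
python3 - <<'E'
from h import *
o=ctrl.observe()
r=atz(*c("w6",180,0,5,370,133),22);print(r, mw(-18,95,22), "tri",tri([c("w6",180,0,5,370,133),c("w4",140,0,5,94,264)]))
print("tab tip tri",tri([("w6",617*.64-.2,127*.64-.2),c("w4",140,0,5,552,280),c("w5",205,80,6,660,298)]))
f=np.array([np.cos(PSI),np.sin(PSI)]);l=np.array([-f[1],f[0]])
d=(r-o["tool_pos"])[:2];print(d@f,d@l)
g=mw(-153.6,95,20); print(g,toolrel(g,PSI-np.pi/2))
E
```

```text
[612.01642191  63.70129495  22.        ] [612.62443981  64.24803291  22.        ] tri (array([611.5102134 ,  63.57251504,  22.45005947]), [np.float64(0.3815824505294812), np.float64(0.3815824505294569)])
tab tip tri (array([601.9737712 , -36.14688838,  21.2746741 ]), [np.float64(1.448435431703427), np.float64(0.4920943827764714), np.float64(1.830997308544606)])
132.8297231869551 0.6357433938238388
[480.08884593  35.58313531  20.        ] (array([-0.0043,  0.0706, -0.0086]), array([-0.0058, -0.0004,  0.0022]))
```

{"op": "move_arm", "data": {"delta_pos": [[-0.002, 0.05, 0], [-0.002, 0.068, 0], [-0.002, 0.072, 0], [-0.002, 0.072, 0], [-0.002, 0.072, 0]], "angular": [[-0.006, 0, 0.002], [-0.006, 0, 0.002], [-0.006, 0, 0.002], [-0.006, 0, 0.002], [-0.006, 0, 0.002]], "fingers": [10, 10, 10, 10, 10]}}

```text
time_s: 5.8
tool_pos: [482.5, 35.5, 19.8]
ee_rot: [-1.302, 1.051, -1.051]
force: [-1.5, 0.2, 1.7]
finger_gap: 0.26
```

```bash
python3 - <<'E'
from h import *
st()
o=ctrl.observe();f=np.array([np.cos(PSI),np.sin(PSI),0]);l=np.array([-f[1],f[0],0])
r=np.array([612.0,63.7,0]);d=r-o["tool_pos"];print(d@f,d@l)
p=r-28.6*f-0*l; p[2]=20; print(toolrel(p,PSI-np.pi/2))
E
```

```text
t 5.8 pos [482.5  35.5  19.8] yawx -1.3581 tooly [ 0. -0. -1.] F [-1.5  0.2  1.7] gap 0.2597265336432183 q [-0.18  0.18  2.   -0.    0.96  1.18]
132.54545336598318 0.23007709222818087
(array([-0.001 , -0.0008,  0.4158]), array([-0.0001, -0.0003,  0.0003]))
```

{"op": "move_arm", "data": {"delta_pos": [[-0.001, 0, 0.05], [-0.001, 0, 0.1], [-0.001, 0, 0.14], [-0.001, 0, 0.17], [-0.001, 0, 0.2], [-0.001, 0, 0.23], [-0.001, 0, 0.26], [-0.001, 0, 0.29]], "angular": [[0, 0, 0], [0, 0, 0], [0, 0, 0], [0, 0, 0], [0, 0, 0], [0, 0, 0], [0, 0, 0], [0, 0, 0]], "fingers": [10, 10, 10, 10, 10, 10, 10, 10]}}

```text
time_s: 6.6
tool_pos: [549.2, 50.5, 19.5]
ee_rot: [-1.311, 1.058, -1.045]
force: [-18.6, -4.4, 19.2]
finger_gap: 0.255
```

```bash
python3 - <<'E'
from h import *
st(); snap("wrist","w7")
im=cv2.imread("pics/raw_w7.png"); cv2.imwrite("pics/w7.png",cv2.resize(im,(800,600),interpolation=cv2.INTER_CUBIC))
f=np.array([np.cos(PSI),np.sin(PSI),0]);r=np.array([612.0,63.7,0])
p=r-28.6*f; p[2]=20; print(toolrel(p,PSI-np.pi/2))
E
```

```text
t 6.6 pos [549.2  50.5  19.5] yawx -1.357 tooly [-0.011 -0.002 -1.   ] F [-18.6  -4.4  19.2] gap 0.25465061743853445 q [-0.13  0.34  1.79 -0.    1.01  1.23]
(array([ 0.0013, -0.0029,  0.1347]), array([ 0.0094,  0.0005, -0.0009]))
```

View pics/w7.png

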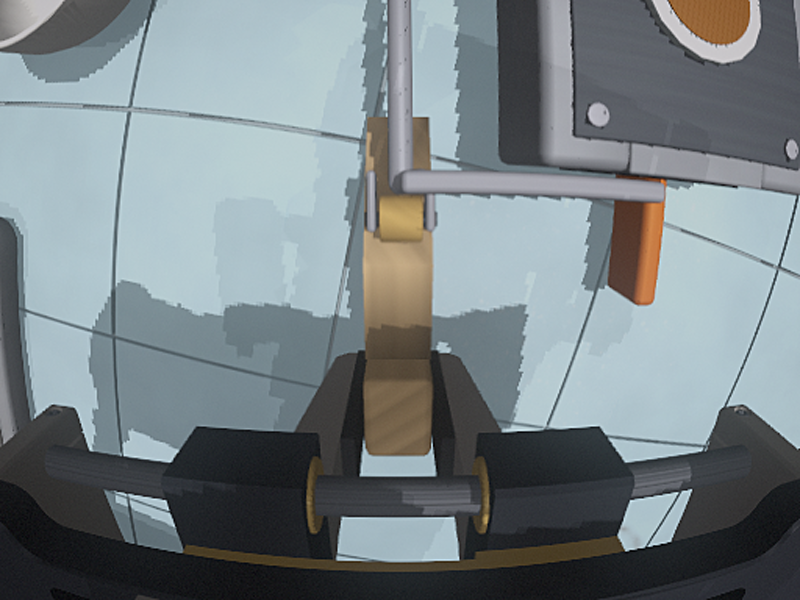

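{"op": "move_arm", "data": {"delta_pos": [[0, -0.002, 0.025], [0, -0.003, 0.05], [0, -0.003, 0.075], [0, -0.003, 0.1], [0, -0.003, 0.12], [0, -0.003, 0.134], [0, -0.003, 0.134], [0, -0.003, 0.134], [0, -0.003, 0.134]], "angular": [[0.009, 0, 0], [0.009, 0, 0], [0.009, 0, 0], [0.009, 0, 0], [0.009, 0, 0], [0.009, 0, 0], [0.009, 0, 0], [0.009, 0, 0], [0.009, 0, 0]], "fingers": [10, 10, 10, 10, 10, 10, 10, 10, 10]}}

```text
time_s: 7.55
tool_pos: [581.9, 57.8, 19.5]
ee_rot: [-1.306, 1.054, -1.047]
force: [-5.7, -1.2, 5.6]
finger_gap: 0.258
```

```bash
python3 - <<'E'
from h import *
st(); snap("wrist","w8")
im=cv2.imread("pics/raw_w8.png"); cv2.imwrite("pics/w8.png",cv2.resize(im,(800,600),interpolation=cv2.INTER_CUBIC))
f=np.array([np.cos(PSI),np.sin(PSI),0]);r=np.array([612.0,63.7,0])
p=r-28.6*f; p[2]=20; print(toolrel(p,PSI-np.pi/2))
E
```

```text
t 7.55 pos [581.9  57.8  19.5] yawx -1.3569 tooly [-0.005  0.    -1.   ] F [-5.7 -1.2  5.6] gap 0.25782126834524377 q [-0.11  0.41  1.7  -0.    1.03  1.25]
(array([ 0.0026, -0.0019,  0.008 ]), array([ 0.0066,  0.0012, -0.0017]))
```

View pics/w8.png

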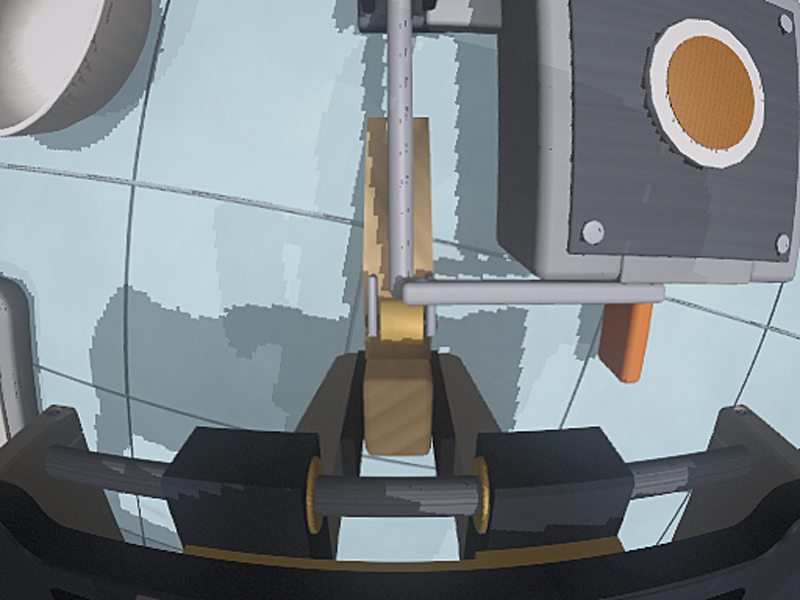

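{"op": "move_arm", "data": {"delta_pos": [[0, 0, 0], [0, 0, 0], [0, 0, 0], [0, -0.001, 0], [0, -0.1, 0], [0, -0.3, -0.03], [0, -0.5, -0.1], [0, -0.6, -0.15], [0, -0.6, -0.15]], "angular": [[0, 0, 0], [0, 0, 0], [0, 0, 0], [0, 0, 0], [0, 0, 0], [0, 0, 0], [0, 0, 0], [0, 0, 0], [0, 0, 0]], "fingers": [26, 35, 45, 45, 45, 45, 45, 45, 45]}}

```text
time_s: 8.5
tool_pos: [548.6, 49.4, 175.3]
ee_rot: [-1.301, 1.046, -1.053]
force: [0.9, 0.3, 1.1]
finger_gap: 0.49
```

```bash
python3 - <<'E'
from h import *
st(); snap("wrist","w9"); snap("top","t9"); snap("scene","s9")
im=cv2.imread("pics/raw_w9.png"); cv2.imwrite("pics/w9.png",cv2.resize(im,(800,600),interpolation=cv2.INTER_CUBIC))
crop("s9",220,140,90,8)
E
```

```text
t 8.5 pos [548.6  49.4 175.3] yawx -1.357 tooly [ 0.005 -0.001 -1.   ] F [0.9 0.3 1.1] gap 0.49028834779436176 q [-0.13  0.13  1.71 -0.    1.3   1.23]
```

View pics/w9.png

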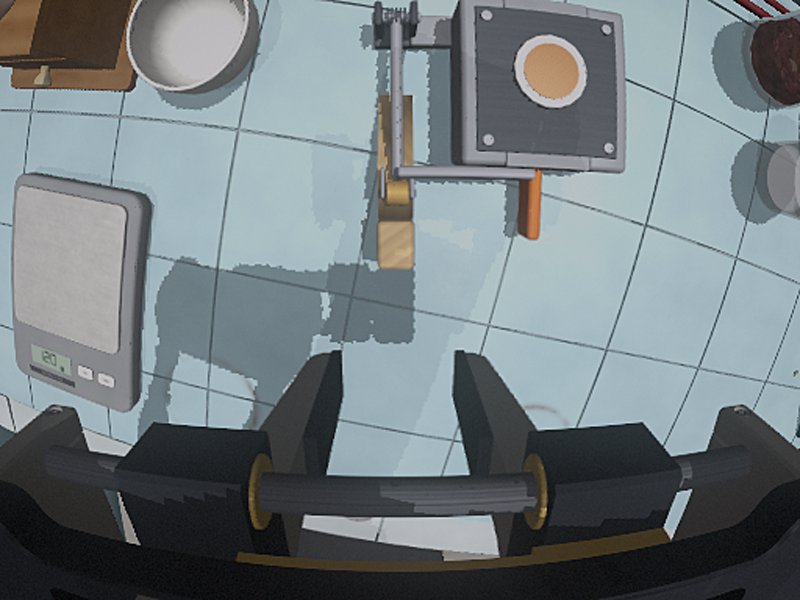

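View pics/s9_c220_140_90.png

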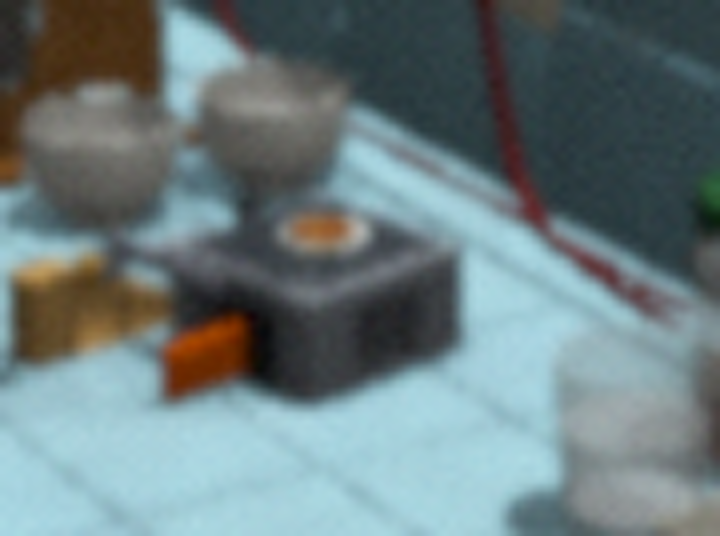

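```bash
python3 - <<'E'
from h import *
crop("w9",230,60,160,5); crop("w9",0,100,120,6)
E
```

```text
(no output)
```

View pics/w9_c230_60_160.png

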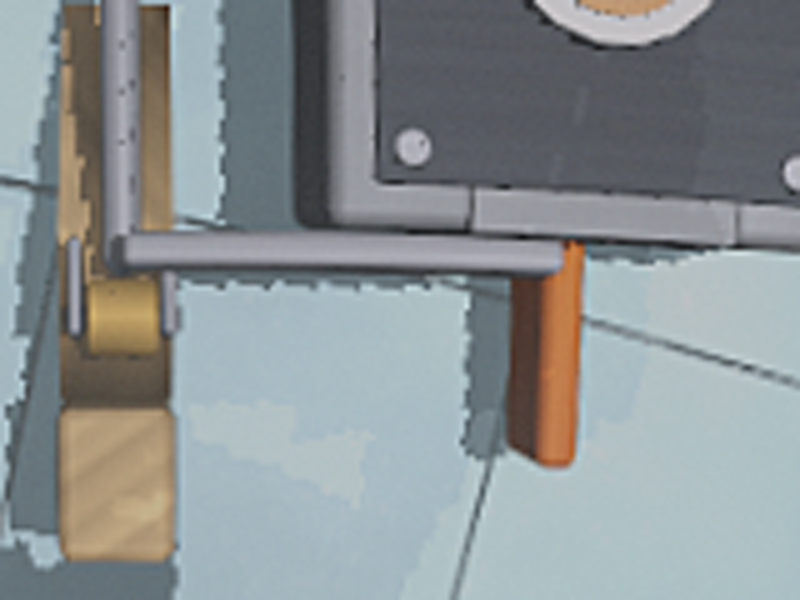

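View pics/w9_c0_100_120.png

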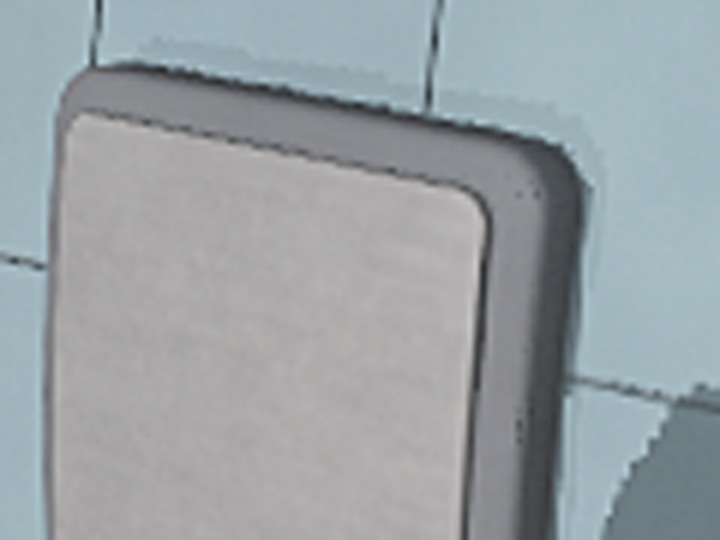

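```bash
python3 - <<'E'
from h import *
a=atz(*c("w9",230,60,5,557,458),34);b=atz(*c("w9",230,60,5,568,300),34);print("tab tip/root",a,b,np.arctan2(*(b-a)[[1,0]]))
print("tri tip",tri([c("w9",230,60,5,557,458),c("w4",140,0,5,550,270),c("w6",0,0,1.5625,617,120)]))
f=np.array([np.cos(PSI),np.sin(PSI)]);l=np.array([-f[1],f[0]])
for p in (a,b): d=p[:2]-M0; print("meter frame",d@f,d@l)
r=atz(*c("w9",230,60,5,125,315),42);d=r[:2]-M0;print("roller",d@f,d@l)
w=np.mean([atz(*c("w9",230,60,5,u,v),62) for u,v in [(62,410),(174,410),(174,555),(64,558)]],axis=0);d=w[:2]-M0;print("block",d@f,d@l)
E
```

```text
tab tip/root [602.83749721 -35.1169204   34.        ] [636.81325652 -28.65549291  34.        ] 0.18793332807535953
tri tip (array([603.62639243, -35.31300546,  25.12076998]), [np.float64(2.9419205722163495), np.float64(0.36636521754923845), np.float64(3.0193453498836016)])
meter frame -48.57082936474244 -0.05052647468427123
meter frame -13.996982792435933 -0.9173593061719485
roller -19.102100800844287 94.06362320573957
block -50.74400497682468 95.36973063442964
```

```bash
python3 - <<'E'
from h import *
g=mw(-34,-.3,6); print(g, toolrel(g,PSI-np.pi/2)); g[2]=60; print(toolrel(g,PSI-np.pi/2))
E
```

```text
[617.13177933 -32.28058404   6.        ] (array([0.3835, 0.648 , 0.2137]), array([ 0.0083,  0.001 , -0.0025]))
(array([0.383 , 0.432 , 0.2123]), array([ 0.0083,  0.001 , -0.0025]))
```

{"op": "move_arm", "data": {"delta_pos": [[0.18, 0, 0.1], [0.36, 0.05, 0.2], [0.383, 0.2, 0.212], [0.383, 0.4, 0.212], [0.383, 0.43, 0.212], [0.383, 0.43, 0.212], [0.383, 0.43, 0.212]], "angular": [[0.008, 0, -0.002], [0.008, 0, -0.002], [0.008, 0, -0.002], [0.008, 0, -0.002], [0.008, 0, -0.002], [0.008, 0, -0.002], [0.008, 0, -0.002]], "fingers": [45, 45, 45, 45, 45, 45, 45]}}

```text
time_s: 9.35
tool_pos: [618.1, -32.2, 62.0]
ee_rot: [-1.302, 1.048, -1.051]
force: [1.0, -0.2, 1.3]
finger_gap: 0.489
```

```bash
python3 - <<'E'
from h import *
st(); snap("wrist","w10")
im=cv2.imread("pics/raw_w10.png"); cv2.imwrite("pics/w10.png",cv2.resize(im,(800,600),interpolation=cv2.INTER_CUBIC))
g=mw(-34,-.3,6); print(g, toolrel(g,PSI-np.pi/2))
E
```

```text
t 9.35 pos [618.1 -32.2  62. ] yawx -1.3564 tooly [ 0.002 -0.    -1.   ] F [ 1.  -0.2  1.3] gap 0.4887962235665746 q [-0.25  0.42  1.59  0.    1.13  1.11]
[617.13177933 -32.28058404   6.        ] (array([-0.0019,  0.2282, -0.0073]), array([-0.0044,  0.0018,  0.0018]))
```

View pics/w10.png

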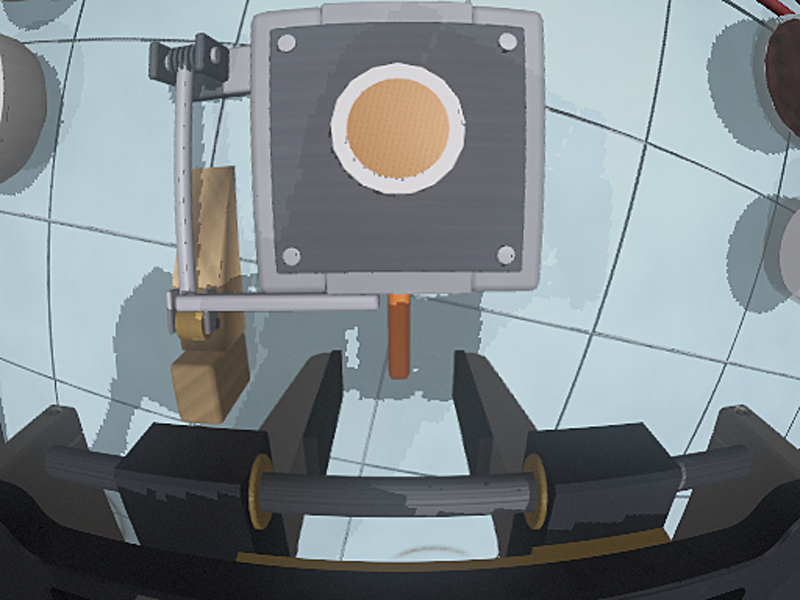

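{"op": "move_arm", "data": {"delta_pos": [[-0.002, 0.15, -0.007], [-0.002, 0.225, -0.007], [-0.002, 0.228, -0.007], [-0.002, 0.228, -0.007], [-0.002, 0.228, -0.007], [-0.002, 0.228, -0.007], [-0.002, 0.228, -0.007], [-0.002, 0.228, -0.007], [-0.002, 0.228, -0.007]], "angular": [[-0.004, 0.002, 0.002], [-0.004, 0.002, 0.002], [-0.004, 0.002, 0.002], [-0.004, 0.002, 0.002], [-0.004, 0.002, 0.002], [-0.004, 0.002, 0.002], [-0.004, 0.002, 0.002], [-0.004, 0.002, 0.002], [-0.004, 0.002, 0.002]], "fingers": [45, 45, 45, 25, 5, 3, 3, 3, 3], "grip_force": 20}}

```text
time_s: 10.3
tool_pos: [617.8, -32.4, 6.8]
ee_rot: [-1.302, 1.05, -1.052]
force: [-0.5, 0.4, 4.0]
finger_gap: 0.107
```

```bash
python3 - <<'E'
from h import *
st(); snap("wrist","w11")
im=cv2.imread("pics/raw_w11.png"); cv2.imwrite("pics/w11.png",cv2.resize(im,(800,600),interpolation=cv2.INTER_CUBIC))
g=mw(-34-130,-.3,6.5); print(g, toolrel(g,PSI-np.pi/2))
E
```

```text
t 10.3 pos [617.8 -32.4   6.8] yawx -1.358 tooly [ 0.001 -0.    -1.   ] F [-0.5  0.4  4. ] gap 0.10734721796852978 q [-0.25  0.5   1.61  0.    1.03  1.11]
[490.0696318  -59.76168056   6.5       ] (array([-0.001 ,  0.0007, -0.5224]), array([-0.0017, -0.0002,  0.0005]))
```

View pics/w11.png

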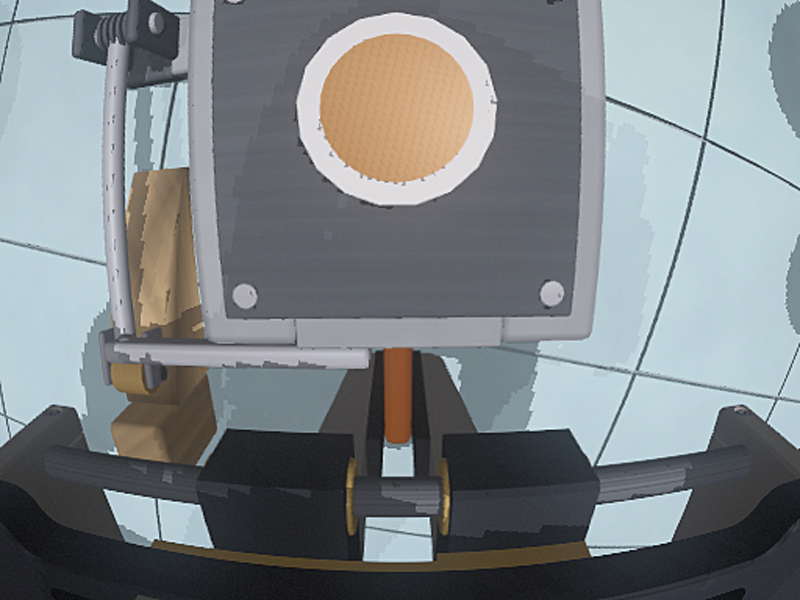

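{"op": "move_arm", "data": {"delta_pos": [[0, 0, -0.03], [0, 0, -0.08], [0, 0, -0.13], [0, 0, -0.19], [0, 0, -0.25], [0, 0, -0.31], [0, 0, -0.37], [0, 0, -0.43], [0, 0, -0.48], [0, 0, -0.52], [0, 0, -0.52], [0, 0, -0.52]], "angular": [[0, 0, 0], [0, 0, 0], [0, 0, 0], [0, 0, 0], [0, 0, 0], [0, 0, 0], [0, 0, 0], [0, 0, 0], [0, 0, 0], [0, 0, 0], [0, 0, 0], [0, 0, 0]], "fingers": [3, 3, 3, 3, 3, 3, 3, 3, 3, 3, 3, 3]}}

```text
time_s: 11.55
tool_pos: [489.2, -60.2, 6.8]
ee_rot: [-1.304, 1.052, -1.05]
force: [-6.2, -1.7, 8.6]
finger_gap: 0.106
```

```bash
python3 - <<'E'
from h import *
st(); snap("wrist","w12")
im=cv2.imread("pics/raw_w12.png"); cv2.imwrite("pics/w12.png",cv2.resize(im,(800,600),interpolation=cv2.INTER_CUBIC))
E
```

```text
t 11.55 pos [489.2 -60.2   6.8] yawx -1.3578 tooly [-0.002 -0.    -1.   ] F [-6.2 -1.7  8.6] gap 0.10562479632330524 q [-0.37  0.23  1.97 -0.    0.94  0.99]
```

View pics/w12.png

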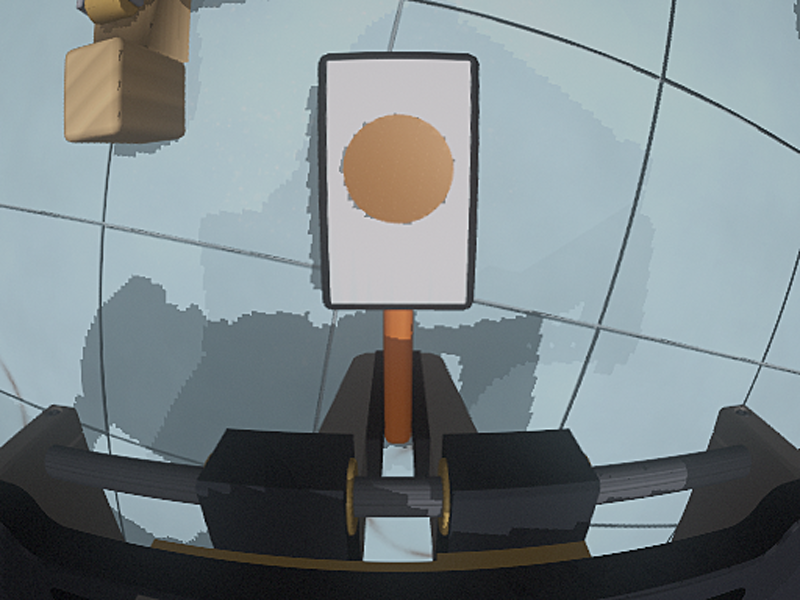

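{"op": "move_arm", "data": {"delta_pos": [[0, 0, 0], [0, 0, 0], [0, 0, 0], [0, -0.15, 0], [0, -0.35, 0], [0, -0.55, -0.1], [0, -0.6, -0.1], [0, -0.6, -0.1]], "angular": [[0, 0, 0], [0, 0, 0], [0, 0, 0], [0, 0, 0], [0, 0, 0], [0, 0, 0], [0, 0, 0], [0, 0, 0]], "fingers": [20, 40, 45, 45, 70, 75, 75, 75]}}

```text
time_s: 12.4
tool_pos: [467.0, -66.3, 160.1]
ee_rot: [-1.302, 1.046, -1.055]
force: [-0.2, 1.2, 0.2]
finger_gap: 0.781
```

```bash
python3 - <<'E'
from h import *
st(); snap("wrist","w13"); snap("top","t13"); snap("scene","s13")
im=cv2.imread("pics/raw_w13.png"); cv2.imwrite("pics/w13.png",cv2.resize(im,(800,600),interpolation=cv2.INTER_CUBIC))
C=np.array([atz("w12",u*.64-.2,v*.64-.2,40) for u,v in [(320,53),(479,53),(470,308),(325,308)]]);print(C,C.mean(0))
print(mw(-85,0,0))
crop("t13",100,120,160,5); crop("w13",220,80,120,6)
E
```

```text
t 12.4 pos [467.  -66.3 160.1] yawx -1.3578 tooly [ 0.004 -0.003 -1.   ] F [-0.2  1.2  0.2] gap 0.7812399246140228 q [-0.4  -0.07  1.94 -0.    1.26  0.96]
[[597.48401586 -12.93814627  40.        ]
 [607.36564727 -58.41063     40.        ]
 [530.72901977 -73.70657482  40.        ]
 [521.17103562 -29.41696741  40.        ]] [564.18742963 -43.61807962  40.        ]
[567.22090354 -42.76840926   0.        ]
```

View pics/w13.png

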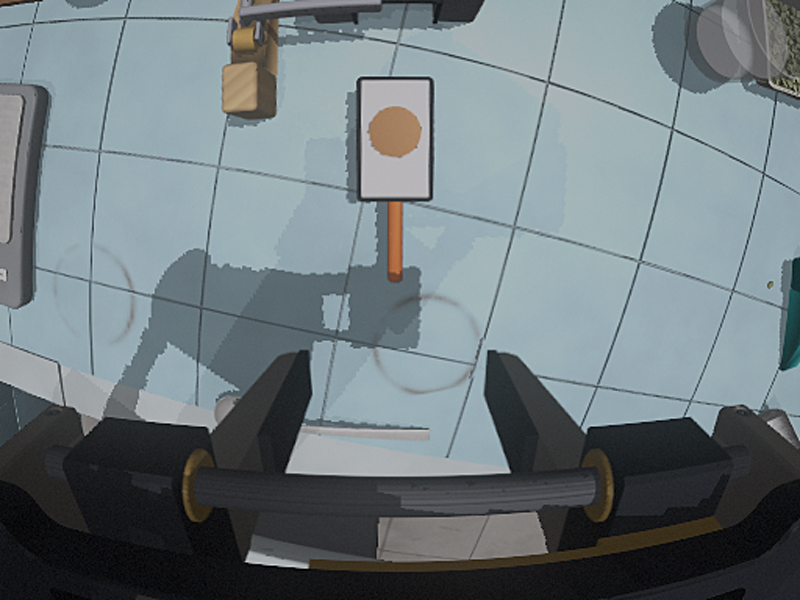

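View pics/t13_c100_120_160.png

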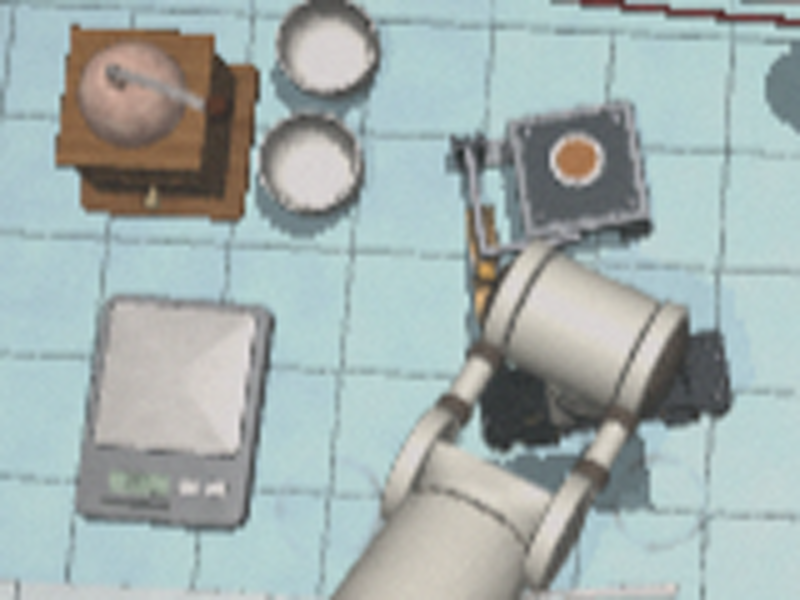

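```bash
python3 - <<'E'
from h import *
A=[(320,53),(479,53),(470,308),(325,308)];B=[(357,78),(433.5,77.5),(432.5,200),(357.5,200.5)]
P=[]
for a,b in zip(A,B):
    x=tri([("w12",a[0]*.64-.2,a[1]*.64-.2),("w13",b[0]*.64-.2,b[1]*.64-.2)]);print(x[0].round(1),np.round(x[1],2));P.append(x[0])
print(np.mean(P,axis=0))
C=np.array([atz("w13",u*.64-.2,v*.64-.2,40) for u,v in B]);print(C,C.mean(0))
d=C[0]+C[1]-C[2]-C[3];print("yaw",np.arctan2(d[1],d[0]))
# pan from t13 corners z=29
Q=[(112,305),(255,320),(240,455),(95,437)]
D=np.array([atz(*c("t13",100,120,5,u,v),29) for u,v in Q]);print(D,D.mean(0)); print(np.linalg.norm(np.roll(D,1,0)-D,axis=1)); d=D[0]+D[1]-D[2]-D[3];print("scale yaw",np.arctan2(d[1],d[0]))
E
```

```text
[596.5 -13.2  42. ] [0.63 0.63]
[605.9 -58.2  44.1] [0.43 0.43]
[530.1 -74.7  37.1] [0.36 0.36]
[520.  -28.9  36.5] [0.15 0.15]
[563.10598523 -43.75192906  39.92284903]
[[596.21050332 -12.70424783  40.        ]
 [606.40898798 -58.64889427  40.        ]
 [530.43097189 -74.72345265  40.        ]
 [520.30284964 -29.01328335  40.        ]] [563.33832821 -43.77246952  40.        ]
yaw 0.21006493546429297
[[564.70111464 394.06279851  29.        ]
 [557.70448655 266.50086222  29.        ]
 [436.81577321 267.55432194  29.        ]
 [446.12801444 395.44604543  29.        ]] [501.33734721 330.89100703  29.        ]
[118.58116824 127.75367077 120.89330332 128.23030365]
scale yaw -0.010175411708801744
```

```bash
python3 - <<'E'
from h import *
print(toolrel([563.5,-43.7,5],.21-np.pi/2),toolrel([563.5,-43.7,70],.21-np.pi/2))
E
```

```text
(array([0.002 , 0.5986, 0.4086]), array([ 0.0057,  0.0042, -0.0022])) (array([0.0016, 0.3386, 0.4074]), array([ 0.0057,  0.0042, -0.0022]))
```

{"op": "move_arm", "data": {"delta_pos": [[0.001, 0, 0.2], [0.001, 0.05, 0.39], [0.001, 0.25, 0.407], [0.001, 0.34, 0.407], [0.001, 0.34, 0.407], [0.001, 0.34, 0.407]], "angular": [[0.006, 0.004, -0.002], [0.006, 0.004, -0.002], [0.006, 0.004, -0.002], [0.006, 0.004, -0.002], [0.006, 0.004, -0.002], [0.006, 0.004, -0.002]], "fingers": [70, 68, 68, 68, 68, 68]}}

```text
time_s: 13.15
tool_pos: [562.4, -43.2, 68.3]
ee_rot: [-1.302, 1.055, -1.051]
force: [0.6, 1.1, 1.8]
finger_gap: 0.745
```

```bash
python3 - <<'E'
from h import *
st(); snap("wrist","w14")
im=cv2.imread("pics/raw_w14.png"); cv2.imwrite("pics/w14.png",cv2.resize(im,(800,600),interpolation=cv2.INTER_CUBIC))
print(toolrel([563.5,-43.7,5],.21-np.pi/2))
E
```

```text
t 13.15 pos [562.4 -43.2  68.3] yawx -1.3606 tooly [-0.003  0.001 -1.   ] F [0.6 1.1 1.8] gap 0.7445921923976525 q [-0.29  0.29  1.75  0.    1.1   1.07]
(array([ 2.000e-04,  2.598e-01, -6.000e-04]), array([-0.0006,  0.0001, -0.0001]))
```

View pics/w14.png

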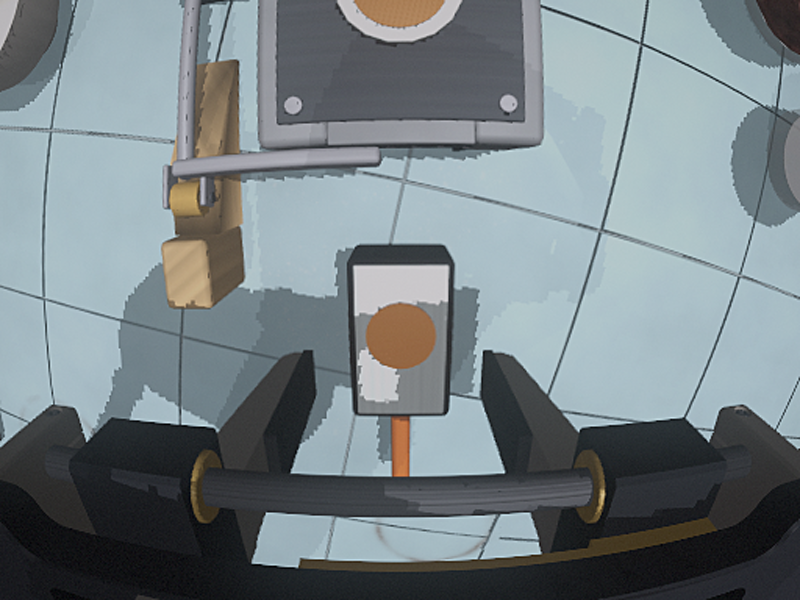

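{"op": "move_arm", "data": {"delta_pos": [[0, 0.12, 0], [0, 0.22, 0], [0, 0.255, 0], [0, 0.26, 0], [0, 0.26, 0], [0, 0.26, 0], [0, 0.26, 0], [0, 0.26, 0], [0, 0.26, 0]], "angular": [[0, 0, 0], [0, 0, 0], [0, 0, 0], [0, 0, 0], [0, 0, 0], [0, 0, 0], [0, 0, 0], [0, 0, 0], [0, 0, 0]], "fingers": [68, 68, 68, 68, 55, 45, 40, 40, 40], "grip_force": 30}}

```text
time_s: 14.1
tool_pos: [564.9, -43.9, 6.5]
ee_rot: [-1.3, 1.051, -1.055]
force: [-1.2, 0.1, 5.6]
finger_gap: 0.522
```

```bash
python3 - <<'E'
from h import *
st(); snap("wrist","w15")
im=cv2.imread("pics/raw_w15.png"); cv2.imwrite("pics/w15.png",cv2.resize(im,(800,600),interpolation=cv2.INTER_CUBIC))
E
```

```text
t 14.1 pos [564.9 -43.9   6.5] yawx -1.3607 tooly [ 0.003 -0.001 -1.   ] F [-1.2  0.1  5.6] gap 0.5215119804617158 q [-0.29  0.39  1.77  0.    0.98  1.07]
```

View pics/w15.png

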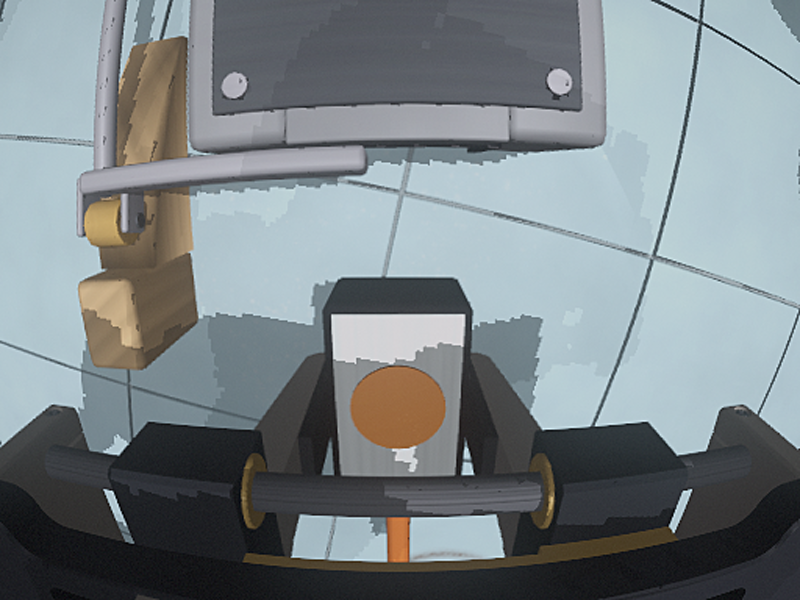

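```bash
python3 - <<'E'
from h import *
o=ctrl.observe()
t=np.array([atz("w15",u*.64-.2,v*.64-.2,40) for u,v in [(330,312),(468,312)]]);m=t.mean(0);h=-1.3607+np.pi/2
f=np.array([np.cos(h),np.sin(h)]);l=np.array([-f[1],f[0]]);d=(m-o["tool_pos"])[:2];print(t,d@f-40,d@l)
E
```

```text
[[595.88334194 -15.09134895  40.        ]
 [604.84694588 -57.30930023  40.        ]] -3.6603171600646434 0.19433517923426302
```

{"op": "move_arm", "data": {"delta_pos": [[0, -0.03, 0], [0, -0.1, 0], [0, -0.25, -0.05], [-0.1, -0.45, -0.1], [-0.3, -0.5, -0.1], [-0.5, -0.5, -0.1], [-0.7, -0.5, -0.1], [-0.85, -0.5, -0.1], [-0.95, -0.5, -0.1], [-0.95, -0.5, -0.1], [-0.95, -0.5, -0.1]], "angular": [[0, 0, 0], [0, 0, 0], [0, 0, 0], [0, 0.05, 0], [0, 0.1, 0], [0, 0.15, 0], [0, 0.2, 0], [0, 0.25, 0], [0, 0.267, 0], [0, 0.267, 0], [0, 0.267, 0]], "fingers": [40, 40, 40, 40, 40, 40, 40, 40, 40, 40, 40]}}

```text
time_s: 15.25
tool_pos: [490.1, 183.2, 131.0]
ee_rot: [-1.209, 1.205, -1.21]
force: [-0.5, 0.0, -2.4]
finger_gap: 0.519
```

```bash
python3 - <<'E'
from h import *
st(); snap("wrist","w16"); snap("top","t16")
im=cv2.imread("pics/raw_w16.png"); cv2.imwrite("pics/w16.png",cv2.resize(im,(800,600),interpolation=cv2.INTER_CUBIC))
E
```

```text
t 15.25 pos [490.1 183.2 131. ] yawx -1.5688 tooly [ 0.002 -0.001 -1.   ] F [-0.5  0.  -2.4] gap 0.5187849902292354 q [ 0.13  0.1   1.83 -0.    1.21  1.7 ]
```

View pics/w16.png

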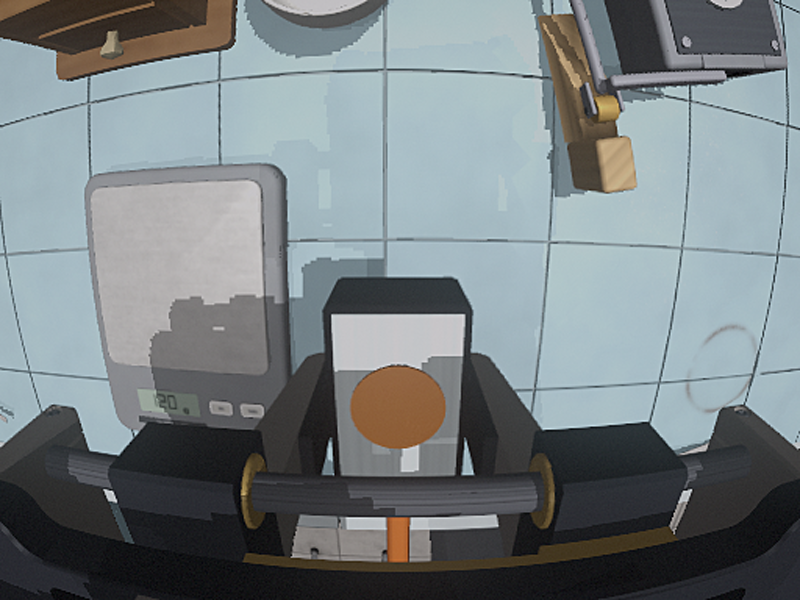

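```bash
python3 - <<'E'
from h import *
crop("w16",45,95,140,5)
D=np.array([atz("w16",u*.64-.2,v*.64-.2,29) for u,v in [(91,188),(262,179),(270,376),(108,360)]]);print(D,D.mean(0)); print(np.linalg.norm(np.roll(D,1,0)-D,axis=1)); d=D[0]+D[1]-D[2]-D[3];print("scale yaw",np.arctan2(d[1],d[0]))
E
```

```text
[[569.5284223  391.70871688  29.        ]
 [565.55978959 264.56248774  29.        ]
 [437.45154594 268.57423936  29.        ]
 [443.81251538 398.61863558  29.        ]] [504.0880683  330.86601989  29.        ]
[125.905664   127.20815079 128.17104292 130.19987297]
scale yaw -0.0430019659768413
```

View pics/w16_c45_95_140.png

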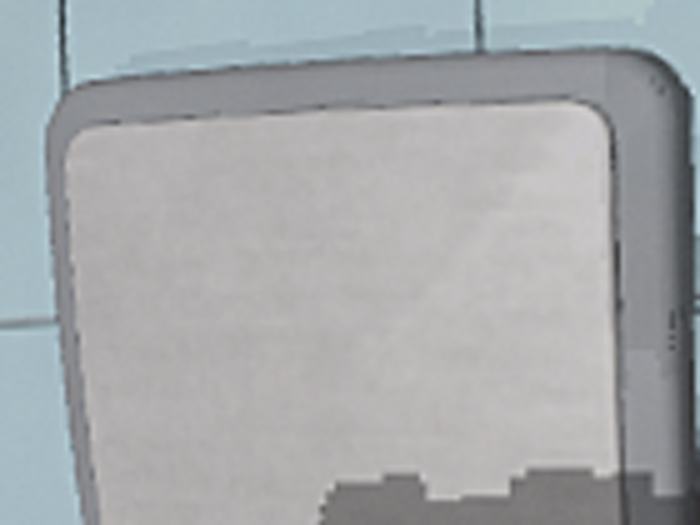

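```bash
python3 - <<'E'
from h import *
for a,b in [((68,112),(63,125)),((492,190),(612,100))]: print(tri([c("w9",0,100,6,*a),c("w16",45,95,5,*b)]))
print(toolrel([506,331,70],-.04-np.pi/2))
E
```

```text
(array([569.71327818, 390.17220206,  31.79116102]), [np.float64(0.6593722889736404), np.float64(0.6593722889736553)])
(array([565.68379788, 266.20597099,  25.82744463]), [np.float64(0.4436245048764018), np.float64(0.4436245048765256)])
(array([-0.5954,  0.2439,  0.0605]), array([-0.0034,  0.0504,  0.0012]))
```

Pan height triangulates to about 29 mm, as given. Moving over it.

{"op": "move_arm", "data": {"delta_pos": [[-0.15, 0, 0.02], [-0.35, 0.02, 0.06], [-0.5, 0.08, 0.06], [-0.58, 0.16, 0.06], [-0.595, 0.22, 0.06], [-0.595, 0.244, 0.06], [-0.595, 0.244, 0.06], [-0.595, 0.244, 0.06]], "angular": [[-0.003, 0.05, 0.001], [-0.003, 0.05, 0.001], [-0.003, 0.05, 0.001], [-0.003, 0.05, 0.001], [-0.003, 0.05, 0.001], [-0.003, 0.05, 0.001], [-0.003, 0.05, 0.001], [-0.003, 0.05, 0.001]], "fingers": [40, 40, 40, 40, 40, 40, 40, 40]}}

```text
time_s: 16.15
tool_pos: [506.8, 329.7, 70.7]
ee_rot: [-1.189, 1.239, -1.24]
force: [0.2, -0.5, -2.9]
finger_gap: 0.523
```

```bash
python3 - <<'E'
from h import *
st(); snap("wrist","w17")
im=cv2.imread("pics/raw_w17.png"); cv2.imwrite("pics/w17.png",cv2.resize(im,(800,600),interpolation=cv2.INTER_CUBIC))
print(toolrel([506,331,35.5],-.04-np.pi/2))
E
```

```text
t 16.15 pos [506.8 329.7  70.7] yawx -1.6123 tooly [ 0.001 -0.    -1.   ] F [ 0.2 -0.5 -2.9] gap 0.5229399509055334 q [ 0.38  0.38  1.63 -0.    1.13  1.99]
(array([-0.0039,  0.1425, -0.0044]), array([-0.0025, -0.0017, -0.0005]))
```

View pics/w17.png

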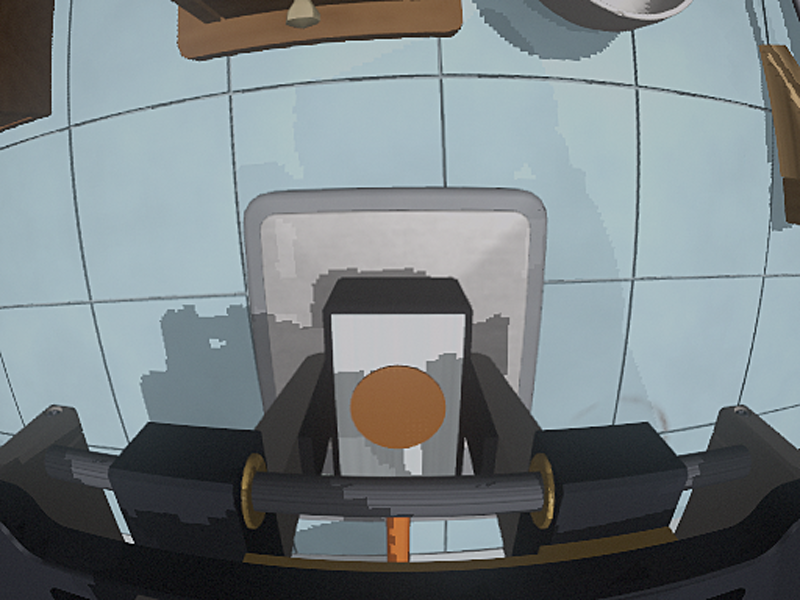

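```bash
python3 - <<'E'
from h import *
for u,v in [(265,212),(529,211)]: print(atz("w17",u*.64-.2,v*.64-.2,29))
E
```

```text
[570.31441117 389.67869684  29.        ]
[565.56530117 266.05894228  29.        ]
```

{"op": "move_arm", "data": {"delta_pos": [[-0.003, 0.06, -0.004], [-0.003, 0.1, -0.004], [-0.003, 0.125, -0.004], [-0.003, 0.135, -0.004], [-0.003, 0.14, -0.004], [-0.003, 0.142, -0.004], [-0.003, 0.142, -0.004], [-0.003, 0.142, -0.004]], "angular": [[-0.002, 0, 0], [-0.002, 0, 0], [-0.002, 0, 0], [-0.002, 0, 0], [-0.002, 0, 0], [-0.002, 0, 0], [-0.002, 0, 0], [-0.002, 0, 0]], "fingers": [40, 40, 40, 40, 40, 40, 40, 40]}}

```text
time_s: 17.0
tool_pos: [506.4, 330.9, 35.9]
ee_rot: [-1.188, 1.239, -1.239]
force: [-0.1, -0.9, -3.2]
finger_gap: 0.521
```

```bash
python3 - <<'E'
from h import *
st(); snap("wrist","w18")
im=cv2.imread("pics/raw_w18.png"); cv2.imwrite("pics/w18.png",cv2.resize(im,(800,600),interpolation=cv2.INTER_CUBIC))
E
```

```text
t 17.0 pos [506.4 330.9  35.9] yawx -1.612 tooly [ 0.001  0.001 -1.   ] F [-0.1 -0.9 -3.2] gap 0.520965550863591 q [0.38 0.43 1.64 0.   1.07 1.99]
```

View pics/w18.png

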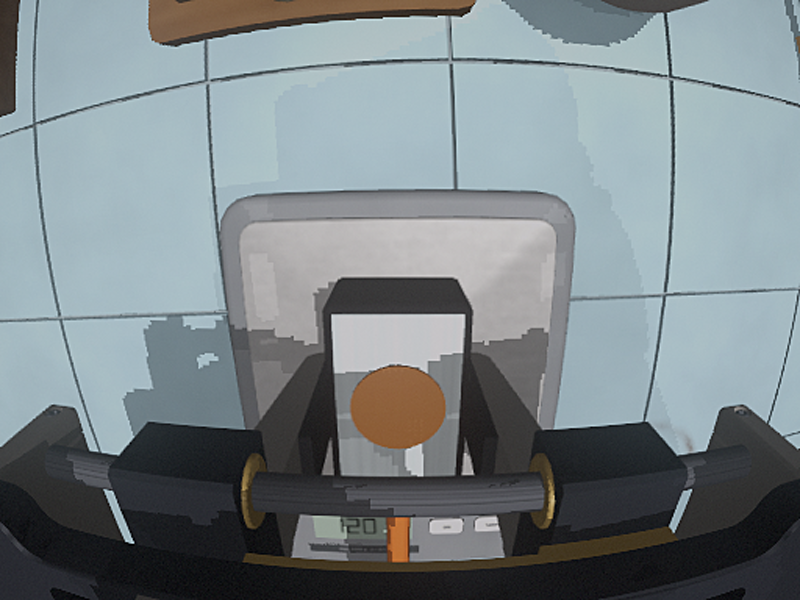

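{"op": "move_arm", "data": {"delta_pos": [[0, 0.002, 0], [0, 0.004, 0], [0, 0.006, 0], [0, 0.006, 0]], "angular": [[0, 0, 0], [0, 0, 0], [0, 0, 0], [0, 0, 0]], "fingers": [40, 40, 40, 40]}}

```text
time_s: 17.45
tool_pos: [506.5, 331.0, 35.6]
ee_rot: [-1.188, 1.239, -1.24]
force: [-4.2, -0.9, 6.8]
finger_gap: 0.52
```

{"op": "move_arm", "data": {"delta_pos": [[0, 0, 0], [0, 0, 0], [0, 0, 0], [0, 0, 0], [0, -0.08, 0], [0, -0.25, 0], [0, -0.45, 0], [0, -0.6, -0.1], [0, -0.6, -0.25], [0, -0.6, -0.3], [0, -0.6, -0.3]], "angular": [[0, 0, 0], [0, 0, 0], [0, 0, 0], [0, 0, 0], [0, 0, 0], [0, 0, 0], [0, 0, 0], [0, 0, 0], [0, 0, 0], [0, 0, 0], [0, 0, 0]], "fingers": [50, 56, 64, 68, 70, 70, 70, 70, 70, 70, 70]}}

```text
time_s: 18.55
tool_pos: [429.9, 334.1, 184.9]
ee_rot: [-1.19, 1.238, -1.238]
force: [0.4, -0.2, -0.0]
finger_gap: 0.765
```

```bash
python3 - <<'E'
from h import *
st(); snap("wrist","w19"); snap("top","t19"); snap("scene","s19")
im=cv2.imread("pics/raw_w19.png"); cv2.imwrite("pics/w19.png",cv2.resize(im,(800,600),interpolation=cv2.INTER_CUBIC))
crop("t19",100,120,160,5)
E
```

```text
t 18.55 pos [429.9 334.1 184.9] yawx -1.6104 tooly [ 0. -0. -1.] F [ 0.4 -0.2 -0. ] gap 0.7648423303397986 q [ 0.44  0.1   1.72 -0.    1.32  2.05]
```

View pics/w19.png

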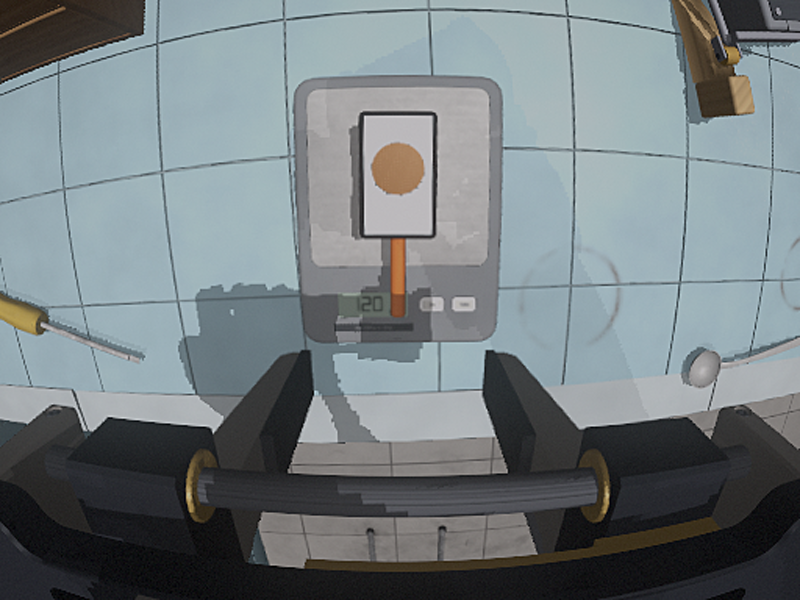

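View pics/t19_c100_120_160.png

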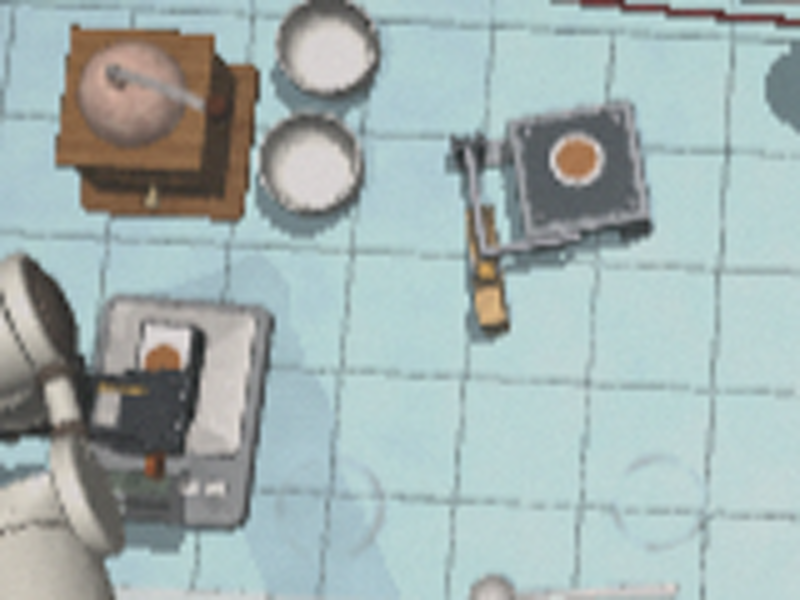

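```bash
python3 - <<'E'
from h import *
f=lambda q,z:np.mean([atz("w19",u*.64-.2,v*.64-.2,z) for u,v in q],axis=0)
print(f([(360,112),(437,112),(436,237),(361,236)],69),f([(307,88),(489,89),(487,267),(313,267)],29))
print(ctrl.hand_in())
E
```

```text
[505.76941823 330.93232973  69.        ] [503.29508624 330.54692347  29.        ]
the job is handed in; nothing more can be done
None
```

I finished the job in the order asked and handed it in at about 18.6 s on the robot's clock. The hand-in reports no verdict.

- **Wedge:** I pushed the beech wedge thin end first under the roller until the roller stood on the flat top, about 11 mm behind the slope. I then let go of it. Every later picture shows it holding the catch open.
- **Cassette:** I pulled it by the orange tab until its origin was about 85 mm in front of the mouth and released it. I took it again by the black body and lowered it onto the pan until the wrist force showed contact. I opened the fingers only then.
- **Placing:** In the last wrist picture the cassette lies flat, and its centre is about 2.5 mm from the pan's centre. The robot touches nothing.
- **Bystanders:** I never went near the glass or the nearer bowl. The bowl looks unmoved in the final top view. I did not check the glass again at the end.
- **Forces:** The largest force I read was about 19 N per axis (about 27 N in all), while pushing the wedge. I read forces only at the end of each move.
- **Disagreements:**
  - The wedge block's height came out about 48 mm when measured from two close-spaced views, against 62 mm given.
  - The meter's right corner fitted about 4 pixels off.
  - Neither mattered, because the close-up views agreed.

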